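Change over the boards in the test fixture

TASK

The test fixture has finished its round and is still shut and latched: turn the latch back, swing the hold-down frame right open, move every tested board from the dowels flat into the black tray, and seat each waiting board from the bench fully down on a pair of dowels of its own. When they are loaded, swing the frame fully shut and only then turn the latch all the way over it again. Leave the solder reel, screwdriver and cutters alone.

Things in the scene. Friction and masses are not known exactly. Their poses are not given: they have to be found in the camera images.
- fixture: Board test fixture, fixed: grey box, x -0.070 to 0.084, 256 mm wide, top at 0.036. Origin on its underside; x away from the robot, y left. Three nests 64 mm apart, two rails with upright dowels each. Its lid is an open aluminium frame, hinge axis along y through x 0.070, z 0.067. Shut, its pressure pins end 1 mm above seated boards (it stops on one not seated), heat sinks pass between its bars.
- nest_1 (a point): Centre of the right nest (from the robot) at rail height, 0.042 above the fixture's underside. Dowels: 10 mm thick one 0.032 toward the robot (fixture -x), 7 mm one 0.032 beyond (+x), 13 mm tall, top 4 mm tapered. Seated, a board lies on the rails, its origin here, x along the fixture's x, wide hole on the thick dowel; it fits only this way round.
- nest_2 (a point): Centre of the middle nest (from the robot) at rail height, 0.042 above the fixture's underside. Dowels: 10 mm thick one 0.032 toward the robot (fixture -x), 7 mm one 0.032 beyond (+x), 13 mm tall, top 4 mm tapered. Seated, a board lies on the rails, its origin here, x along the fixture's x, wide hole on the thick dowel; it fits only this way round.
- nest_3 (a point): Centre of the left nest (from the robot) at rail height, 0.042 above the fixture's underside. Dowels: 10 mm thick one 0.032 toward the robot (fixture -x), 7 mm one 0.032 beyond (+x), 13 mm tall, top 4 mm tapered. Seated, a board lies on the rails, its origin here, x along the fixture's x, wide hole on the thick dowel; it fits only this way round.
- lid (a joint): Angle of the hold-down frame: 0 shut (level), grows as it opens, stop at 1.9 (leaning a little back, clear of work on the nests); starts shut. Hinge friction holds it wherever it is left; it takes 1 to 4 N at the handle.
- lid_handle (a point): Middle of the frame's handle: a round steel bar, 10 mm thick, 80 mm long, along the fixture's y, in the frame's plane 0.155 from the hinge axis, with 39 mm open between it and the frame's front bar. Shut, it lies on the robot's side, 0.067 above the fixture's underside; open, it is the frame's top.
- latch (a joint): Angle of the quarter-turn latch at the fixture's front left corner, upright axis: 0 open (arm points to the robot, fixture -x), grows counter-clockwise from above, stop at 1.57 (arm over the frame's left side bar; it then holds the frame down); starts there. Stays where left, turns with 0.05 N m.
- latch_grip (a point): Middle of the latch's black thumb-piece, on the turning axis: an upright plate 30 mm long (along the arm), 9 mm thick, 18 mm high. This point is 9 mm above the arm's top face and 0.0895 above the fixture's underside. Grip it across its thickness from above.
- board_1: 88 x 50 x 6 mm board, waiting on the bench for its test (2 or 3 present). Origin: centre of its underside, x along its length, z up. Grip the heat sink on its middle across y: 36 (x) x 20 (y) mm, 24 mm tall above the plate. Round holes: 12.4 mm wide at x -0.032, 9.4 mm at x +0.032, both y 0. White header (9 mm high, x -0.0345, y -0.0155) at the wide hole's end, black capacitors (10 mm high, x 0.03, y 0.0175) at the other. 0.06 to 0.13 kg.
- board_2: 88 x 50 x 6 mm board, waiting on the bench for its test (2 or 3 present). Origin: centre of its underside, x along its length, z up. Grip the heat sink on its middle across y: 36 (x) x 20 (y) mm, 24 mm tall above the plate. Round holes: 12.4 mm wide at x -0.032, 9.4 mm at x +0.032, both y 0. White header (9 mm high, x -0.0345, y -0.0155) at the wide hole's end, black capacitors (10 mm high, x 0.03, y 0.0175) at the other. 0.06 to 0.13 kg.
- board_3: 88 x 50 x 6 mm board, waiting on the bench for its test (2 or 3 present). Origin: centre of its underside, x along its length, z up. Grip the heat sink on its middle across y: 36 (x) x 20 (y) mm, 24 mm tall above the plate. Round holes: 12.4 mm wide at x -0.032, 9.4 mm at x +0.032, both y 0. White header (9 mm high, x -0.0345, y -0.0155) at the wide hole's end, black capacitors (10 mm high, x 0.03, y 0.0175) at the other. 0.06 to 0.13 kg.
- tested_1: 88 x 50 x 6 mm board, tested, starts seated in a nest (1 or 2 present). Origin: centre of its underside, x along its length, z up. Grip the heat sink on its middle across y: 36 (x) x 20 (y) mm, 24 mm tall above the plate. Round holes: 12.4 mm wide at x -0.032, 9.4 mm at x +0.032, both y 0. White header (9 mm high, x -0.0345, y -0.0155) at the wide hole's end, black capacitors (10 mm high, x 0.03, y 0.0175) at the other. 0.06 to 0.13 kg.
- tested_2: 88 x 50 x 6 mm board, tested, starts seated in a nest (1 or 2 present). Origin: centre of its underside, x along its length, z up. Grip the heat sink on its middle across y: 36 (x) x 20 (y) mm, 24 mm tall above the plate. Round holes: 12.4 mm wide at x -0.032, 9.4 mm at x +0.032, both y 0. White header (9 mm high, x -0.0345, y -0.0155) at the wide hole's end, black capacitors (10 mm high, x 0.03, y 0.0175) at the other. 0.06 to 0.13 kg.
- tested_3: 88 x 50 x 6 mm board, tested, starts seated in a nest (1 or 2 present). Origin: centre of its underside, x along its length, z up. Grip the heat sink on its middle across y: 36 (x) x 20 (y) mm, 24 mm tall above the plate. Round holes: 12.4 mm wide at x -0.032, 9.4 mm at x +0.032, both y 0. White header (9 mm high, x -0.0345, y -0.0155) at the wide hole's end, black capacitors (10 mm high, x 0.03, y 0.0175) at the other. 0.06 to 0.13 kg.
- tray: Black open tray for tested boards, loose, 186 (x) x 118 (y) x 26 mm high, walls and floor 3 mm. Origin: centre of its underside. Two boards fit flat side by side along its x, each with its length along the tray's y.
- solder_reel: A bystander: reel of solder wire standing on its flange, 77 x 57 x 32 mm. Leave alone.
- screwdriver: A bystander: blue precision screwdriver, 172 mm long, lying in front of the waiting boards. Leave alone.
- cutters: A bystander: blue side cutters, 127 mm long, lying behind the fixture. Leave alone.

How it is judged:
On the way, in this order (a step that is already met when the one before it is completed fails the run):
1. every waiting board is seated in a nest, with the frame still open (((distance between board_1 and nest_1 below 0.003 m and angle between the x axis of board_1 and the x axis of fixture, either way round below 0.05 rad and angle between board_1's own z axis and vertical below 0.03 rad) or (distance between board_1 and nest_2 below 0.003 m and angle between the x axis of board_1 and the x axis of fixture, either way round below 0.05 rad and angle between board_1's own z axis and vertical below 0.03 rad) or (distance between board_1 and nest_3 below 0.003 m and angle between the x axis of board_1 and the x axis of fixture, either way round below 0.05 rad and angle between board_1's own z axis and vertical below 0.03 rad)) and ((distance between board_2 and nest_1 below 0.003 m and angle between the x axis of board_2 and the x axis of fixture, either way round below 0.05 rad and angle between board_2's own z axis and vertical below 0.03 rad) or (distance between board_2 and nest_2 below 0.003 m and angle between the x axis of board_2 and the x axis of fixture, either way round below 0.05 rad and angle between board_2's own z axis and vertical below 0.03 rad) or (distance between board_2 and nest_3 below 0.003 m and angle between the x axis of board_2 and the x axis of fixture, either way round below 0.05 rad and angle between board_2's own z axis and vertical below 0.03 rad)) and ((distance between board_3 and nest_1 below 0.003 m and angle between the x axis of board_3 and the x axis of fixture, either way round below 0.05 rad and angle between board_3's own z axis and vertical below 0.03 rad) or (distance between board_3 and nest_2 below 0.003 m and angle between the x axis of board_3 and the x axis of fixture, either way round below 0.05 rad and angle between board_3's own z axis and vertical below 0.03 rad) or (distance between board_3 and nest_3 below 0.003 m and angle between the x axis of board_3 and the x axis of fixture, either way round below 0.05 rad and angle between board_3's own z axis and vertical below 0.03 rad)) and value of joint lid above 0.3 rad), for 0.2 s.
2. the hold-down frame is shut, the latch not yet over it (value of joint lid below 0.05 rad and value of joint latch below 0.8 rad), for 0.2 s.
3. the latch is turned over the frame (value of joint lid below 0.05 rad and value of joint latch above 1.3 rad), for 0.2 s.
At the end, for the whole second after the job is handed in: Waiting boards lie on the rails of a nest (origin within 3 mm, direction within 0.05 rad, level within 0.03), tested boards flat on the tray's floor, the frame is within 0.05 rad of shut, the latch at 1.3 rad or more, boards at rest (all of step 3 and ((distance between board_1 and nest_1 below 0.003 m and angle between the x axis of board_1 and the x axis of fixture, either way round below 0.05 rad and angle between board_1's own z axis and vertical below 0.03 rad) or (distance between board_1 and nest_2 below 0.003 m and angle between the x axis of board_1 and the x axis of fixture, either way round below 0.05 rad and angle between board_1's own z axis and vertical below 0.03 rad) or (distance between board_1 and nest_3 below 0.003 m and angle between the x axis of board_1 and the x axis of fixture, either way round below 0.05 rad and angle between board_1's own z axis and vertical below 0.03 rad)) and ((distance between board_2 and nest_1 below 0.003 m and angle between the x axis of board_2 and the x axis of fixture, either way round below 0.05 rad and angle between board_2's own z axis and vertical below 0.03 rad) or (distance between board_2 and nest_2 below 0.003 m and angle between the x axis of board_2 and the x axis of fixture, either way round below 0.05 rad and angle between board_2's own z axis and vertical below 0.03 rad) or (distance between board_2 and nest_3 below 0.003 m and angle between the x axis of board_2 and the x axis of fixture, either way round below 0.05 rad and angle between board_2's own z axis and vertical below 0.03 rad)) and ((distance between board_3 and nest_1 below 0.003 m and angle between the x axis of board_3 and the x axis of fixture, either way round below 0.05 rad and angle between board_3's own z axis and vertical below 0.03 rad) or (distance between board_3 and nest_2 below 0.003 m and angle between the x axis of board_3 and the x axis of fixture, either way round below 0.05 rad and angle between board_3's own z axis and vertical below 0.03 rad) or (distance between board_3 and nest_3 below 0.003 m and angle between the x axis of board_3 and the x axis of fixture, either way round below 0.05 rad and angle between board_3's own z axis and vertical below 0.03 rad)) and x of tested_1 in the frame of tray between -0.07 and 0.07 m and y of tested_1 in the frame of tray between -0.035 and 0.035 m and z of tested_1 in the frame of tray between 0 and 0.009 m and angle between each of tested_1, tested_2, tested_3's own z axis and vertical below 0.1 rad and x of tested_2 in the frame of tray between -0.07 and 0.07 m and y of tested_2 in the frame of tray between -0.035 and 0.035 m and z of tested_2 in the frame of tray between 0 and 0.009 m and x of tested_3 in the frame of tray between -0.07 and 0.07 m and y of tested_3 in the frame of tray between -0.035 and 0.035 m and z of tested_3 in the frame of tray between 0 and 0.009 m and linear speed of each of board_1, board_2, board_3, tested_1, tested_2, tested_3 below 0.02 m/s); the robot touches nothing.
It fails at once if the solder reel, the screwdriver or the cutters are pushed more than 3 cm away (distance of any of solder_reel, screwdriver, cutters from where it was at the start of the episode above 0.03 m).
Of tested_1, tested_2, tested_3 only 1 to 2 are there at a start; the rules pass over those that are not, and their reading is None.
Of board_1, board_2, board_3 only 2 to 3 are there at a start; the rules pass over those that are not, and their reading is None.
At some moment in a run one of board_1, board_2, board_3, tray may be knocked a few centimetres aside while the robot is not near it.
Once in a run the grip may slacken for a moment while it holds something.
It also fails if it takes over 210 s, if anything falls off the work surface, if the arm or the gripper's body presses on something with over 40 N, if the wrist force passes 120 N, or if a joint passes its speed limit or range.

ROBOT

A 7-joint arm with a two-finger parallel gripper is mounted at the origin on a cart in front of the work surface, level with it; the furniture and walls round the work are solid. World frame = base frame: x ahead of the robot, y to its left, z up, the work surface at z = 0. Lengths are in m, angles in rad, forces in N, time in s.
With the tool pointing down it reaches from about 0.4 to 0.85 m from the base axis. Payload 10.4 kg.
Tool frame: the origin (TCP) lies on the centre line of the jaws, within the pads' length; the fingertips stand 14 mm ahead of it and the grasp point (between the pads) lies 5 mm behind it (manip.tip_reach is the distance from the TCP to the fingertips, in m); z points along the fingers, y is the line along which they close (so a half turn about z gives the same grasp; the last joint's range is limited). The gripper opens to 85 mm and grips with 20 to 120 N. Pads are 22 mm wide; open, the fingers measure 114 mm over their backs; the gripper's body (76 mm by 85 mm) begins 54 mm behind the grasp point. The pads swing forward as they close: fully open they stand 13 mm farther back than shut.
Start: joints at [1.247, 0.332, -0.065, 1.46, 0.022, 1.35, -0.088], TCP at [0.185, -0.597, 0.214] pointing down, gripper open.
Joint ranges: [-2.6, 2.6], [-0.5, 2.12], [-1.47, 1.34], [0.16, 2.42], [-1.27, 4.41], [0.06, 2.06], [-2.6, 2.6]. Speed limits (rad/s): [2.22, 2.22, 2.79, 2.79, 3.14, 3.14, 3.14].

INTERFACE

Orientations are given as a unit quaternion [x, y, z, w].
In Python, from workcell import manip gives the robot as it stands.
- The arm moves only by the shell command python3 -m pendant 'ROWS' [FORCE]. ROWS is JSON, a list of rows, each a list of 7 numbers: the shift along the tool's x, y, z in units of 50 mm (1.0 is 50 mm), then the turn, a rotation vector about the tool's x, y, z in units of 8 degrees (1.0 is 8 degrees), then the opening, from -1 (shut) to 1 (fully open), so that 0 is half open. In form: [[dx, dy, dz, ax, ay, az, jaw], ...]. A call has exactly 10 rows; each row is the pose to reach, as a shift and turn from the pose commanded when the call began, along the tool's axes at that moment; what a row does not reach only later rows make up. A row lasts 1/8 s, in which the tool goes at most 62.5 mm and 10.7 degrees, less where a joint would pass 70% of its speed; a pose out of reach is approached as far as the arm can. A call with a gripper value outside its range is refused whole. The fingers move at their own pace and stop on an object; FORCE is the grip in N (left out, the last holds). Time passes only in rows, so rows that repeat a pose let the fingers close, or fill a call up. It gives the time, the measured TCP pose, the force, the opening and the grip force at its end, in the units of the state.
- manip.get_obs(): the state, without advancing time (a new reading comes with each control period).
- manip.camera(name): name is "scene" or "top"; returns (picture, depth): 480x640x3 uint8, red, green, blue; 480x640 float32, m along the optical axis (not along the pixel's ray), 0 where there is no reading.
- manip.get_calibration(name): a dict with "fx", "fy", "cx", "cy" (pixels), "D" ([k1, k2, p1, p2, k3] as OpenCV has them; the pictures are not rectified), "xyz" and "orientation" of the camera in the world. Camera axes: x right, y up, looking along -z (the intrinsics and any distortion apply to the point x, -y, -z); pixel columns grow to the right and rows downward; lengths in m; the calibration is good to about 2 mm. A picture is of the moment at which its call begins. get_calibration takes no time and is no camera call.
- manip.hand_in(): hands the job in; it is judged then, once.
Trained networks look in the newest picture that a camera, given by its name, has taken for a name from the list of things; names that differ only in an ending like _2 or _b are one class to them, and where a whole thing is asked for, a point or a joint stands for the part that bears it (a point fixed in the world has none). Each returns a list of dicts, best first, with "p" (0 to 1); they miss things now and then, are a little off and sometimes report something else, mostly with a low value. They report only what shows in the picture. A call takes as long as a camera call.
- manip.find_in(thing, camera): "box" ([left, top, right, bottom] in pixels, round what is visible of it).
- manip.trace(thing, camera): "pixels" (480x640 bool, what is visible of it) and "box" ([left, top, right, bottom] in pixels, round what is visible of it).
- manip.tip_of(thing, camera): "pixel" ([column, row] in pixels: a listed point, or the origin of a listed thing).
The state is a dict: "clock": time; "joint_pos": joint angles; "joint_velocities": joint speeds; "tau": joint torques, N m; "position": TCP position; "ee_rot": TCP orientation; "ft_force": force on the tool from outside, world axes, zero at the start; "torque": the same for the moment, N m; "grip_width": opening from 0.0 (shut) to 1.0 (fully open); "grasp_force": force on a finger pad.
Only numpy, scipy, OpenCV 4.12 (cv2) and the standard library are available. Lean on these libraries where they do the work, as an engineer would, in place of code of your own. Each camera call takes 0.05 s, during which the arm holds its last target. There are 200 camera calls.

## Working session

There is one attempt and no reset: what is moved stays moved. The work goes in short steps, Python scripts to look and compute and a shell command to move; the robot and the scene stay as the last step left them, time stands still between calls to the robot, and variables do not carry over. Pictures are saved under pics/ and viewed, at most 14 in all, crops included, and the job is handed in when it is done.

```bash
ls; mkdir -p pics; python3 - <<'E'
from workcell import manip
import cv2,json
for n in("scene","top"):
    p,d=manip.camera(n); cv2.imwrite(f"pics/{n}0.png",p[:,:,::-1]); print(n,manip.get_calibration(n))
print(manip.get_obs(), manip.tip_reach)
E
```

```text
pics
scene {'fx': 511.23126234790266, 'fy': 511.23126234790266, 'cx': 327.96993026613956, 'cy': 235.06976651431233, 'D': array([-0.11505955,  0.        ,  0.        ,  0.        ,  0.        ]), 'xyz': array([-0.24166444,  0.74778142,  0.62243778]), 'orientation': array([-0.21416923,  0.47520278,  0.78349256, -0.33830943])}
top {'fx': 480.9931928450141, 'fy': 480.9931928450141, 'cx': 316.6014306390749, 'cy': 235.47552865680152, 'D': array([0.021263, 0.      , 0.      , 0.      , 0.      ]), 'xyz': array([0.38809751, 0.02071903, 1.1650064 ]), 'orientation': array([-0.04603207,  0.05362419,  0.70934809, -0.70130648])}
{'clock': 0.1, 'joint_pos': array([ 1.24737178,  0.33282672, -0.06467844,  1.46083937,  0.02161081,
        1.34988936, -0.08851574]), 'joint_velocities': array([ 0.0002059 ,  0.000646  ,  0.00057619,  0.00011024,  0.00085997,
       -0.00149194,  0.00070002]), 'tau': array([ 1.45615169e-03, -6.26749277e+01,  4.96469170e-02, -3.92429066e+01,
        1.64303166e-02,  6.96826814e-03,  3.49473794e-05]), 'position': array([ 0.18507044, -0.59660765,  0.21299275]), 'ee_rot': array([ 9.88710303e-01,  1.49838365e-01, -1.31043865e-04, -6.19909913e-04]), 'ft_force': array([-0.25508037, -0.75342996, -1.13569492]), 'torque': array([-0.03591526,  0.03872335,  0.01356105]), 'grasp_force': 0.0, 'grip_width': 0.9980345382534135} 0.014
```

View pics/top0.png

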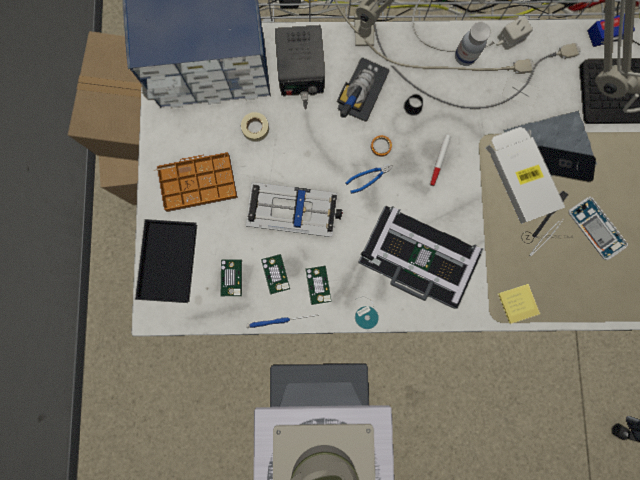

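View pics/scene0.png

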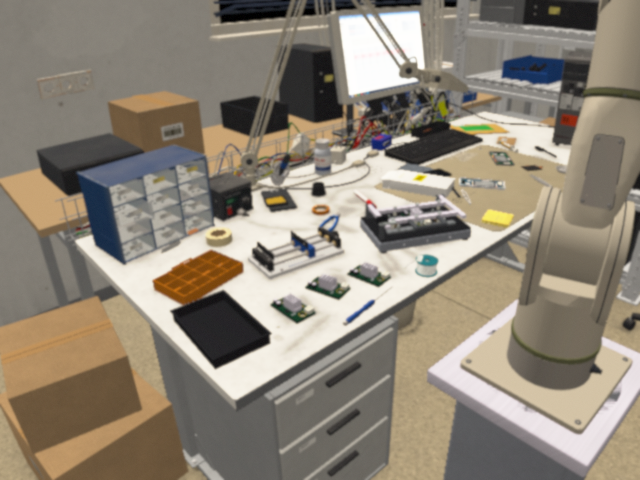

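```bash
cat > h.py <<'E'
from workcell import manip
import numpy as np, cv2
from scipy.spatial.transform import Rotation as R
def cam(n):
    c=manip.get_calibration(n)
    K=np.array([[c['fx'],0,c['cx']],[0,c['fy'],c['cy']],[0,0,1]])
    return K,np.array(c['D']),R.from_quat(c['orientation']).as_matrix(),np.array(c['xyz'])
def rays(n,px):
    K,D,M,t=cam(n)
    u=cv2.undistortPoints(np.array(px,float).reshape(-1,1,2),K,D)[:,0]
    return np.c_[u[:,0],-u[:,1],-np.ones(len(u))]@M.T,t
def at_z(n,px,z):
    r,t=rays(n,px); return t+r*((z-t[2])/r[:,2])[:,None]
def cloud(n,d,mask):
    v,u=np.nonzero(mask&(d>0)); r,t=rays(n,np.c_[u,v]); return t+r*d[v,u][:,None],np.c_[u,v]
def proj(n,P):
    K,D,M,t=cam(n); q=(np.array(P,float).reshape(-1,3)-t)@M; q=q*[1,-1,-1]
    return cv2.projectPoints(q,np.zeros(3),np.zeros(3),K,D)[0][:,0]
def shot(n,name=None,crop=None,k=1):
    p,d=manip.camera(n)
    if name:
        q=p[:,:,::-1]
        if crop: q=q[crop[1]:crop[3],crop[0]:crop[2]]
        cv2.imwrite(f"pics/{name}.png",cv2.resize(q,None,fx=k,fy=k,interpolation=cv2.INTER_CUBIC))
    return p,d
E
python3 - <<'E'
from h import *
p,d=shot("top","top1",(200,190,500,340),2.6)
for th in("board_1","tested_1","tray","fixture"):
    for t in manip.trace(th,"top"):
        if t['p']<.3: continue
        P,uv=cloud("top",d,t['pixels']); z=P[:,2]
        print(th,round(t['p'],2),t['box'],"zpct",np.percentile(z,[2,25,50,75,98]).round(4))
        if th!="fixture":
            top=z.max()
            s=P[z>np.percentile(z,98)-.006][:,:2].astype(np.float32); print("  top-layer rect",cv2.minAreaRect(s),len(s))
        s=P[:,:2].astype(np.float32); print("  rect",cv2.minAreaRect(s))
for n in("top","scene"):
    if n=="scene": shot("scene")
    for th in("nest_1","nest_2","nest_3","lid_handle","latch_grip","fixture","board_1","tested_1","tray"):
        h={"lid_handle":.067,"latch_grip":.0895,"nest_1":.042,"nest_2":.042,"nest_3":.042,"tested_1":.042}.get(th,0)
        for t in manip.tip_of(th,n):
            if t['p']>.3: print(n,th,round(t['p'],2),np.round(t['pixel'],1),at_z(n,t['pixel'],h)[0].round(4))
E
```

```text
board_1 0.83 [219.3, 260.4, 243.7, 294.0] zpct [-0.0012  0.0045  0.0066  0.0153  0.0311]
  top-layer rect ((0.4530058205127716, 0.21460437774658203), (0.03367988020181656, 0.020094512030482292), 0.7095882296562195) 79
  rect ((0.45285189151763916, 0.2133307158946991), (0.08446347713470459, 0.04977443069219589), 1.8019417524337769)
board_1 0.76 [305.5, 267.2, 329.4, 307.6] zpct [-0.0012  0.0046  0.0065  0.01    0.0312]
  top-layer rect ((0.43361198902130127, 0.00570078007876873), (0.03529350087046623, 0.019819539040327072), 8.604569435119629) 63
  rect ((0.4340769350528717, 0.00620834156870842), (0.08924280107021332, 0.05198042467236519), 8.253314018249512)
board_1 0.71 [259.5, 253.6, 290.6, 296.5] zpct [-0.0003  0.0047  0.0066  0.0111  0.0308]
  top-layer rect ((0.4606342017650604, 0.10793667286634445), (0.034937988966703415, 0.019931385293602943), 14.131366729736328) 66
  rect ((0.4619028568267822, 0.1084081381559372), (0.08940190821886063, 0.05031239241361618), 14.962371826171875)
board_1 0.34 [248.9, 315.5, 292.0, 326.1] zpct [-0.0028  0.0077  0.0102  0.0116  0.0158]
  top-layer r
[... 2498 characters left out ...]
2 ]
scene nest_3 0.98 [415.7 219.5] [ 0.4977 -0.2412  0.042 ]
scene nest_3 0.76 [439.8 220. ] [ 0.4513 -0.2844  0.042 ]
scene nest_3 0.73 [393.7 222.4] [ 0.5268 -0.1863  0.042 ]
scene lid_handle 0.89 [431.  225.6] [ 0.4175 -0.1981  0.067 ]
scene lid_handle 0.62 [292.2 308.4] [0.3844 0.2697 0.067 ]
scene latch_grip 0.47 [383.2 217. ] [ 0.5018 -0.1146  0.0895]
scene fixture 0.88 [413.9 236.2] [ 0.49   -0.2281  0.    ]
scene board_1 0.95 [367.2 278.3] [0.4324 0.0132 0.    ]
scene board_1 0.82 [292.7 310.5] [0.4534 0.2161 0.    ]
scene board_1 0.72 [324.7 288.8] [0.4679 0.1126 0.    ]
scene tested_1 0.53 [415.1 219. ] [ 0.5008 -0.2425  0.042 ]
scene tray 0.67 [219.5 327.7] [0.5086 0.3597 0.    ]
```

View pics/top1.png

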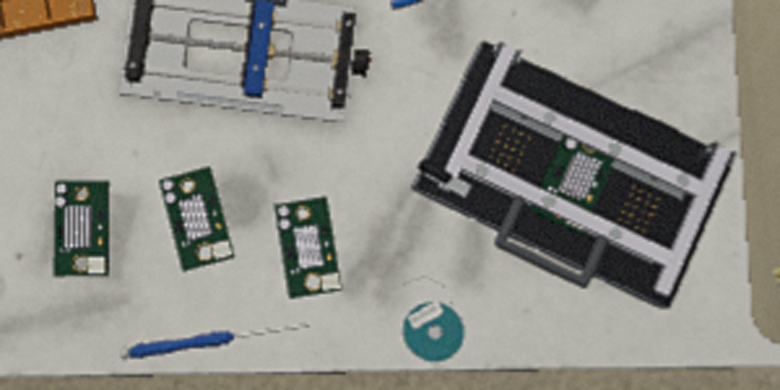

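```bash
cat >> h.py <<'E'
def Rt(psi): return R.from_euler('z',psi,degrees=True)*R.from_euler('x',180,degrees=True)
def go(xyz,psi,o=None):
    "shift/turn in pendant units from the measured pose to the TCP target (tool down, x axis at yaw psi deg)"
    o=o or manip.get_obs(); R0=R.from_quat(o['ee_rot'])
    s=R0.inv().apply(np.array(xyz)-o['position'])/.05
    r=np.degrees((R0.inv()*Rt(psi)).as_rotvec())/8
    print("go",np.round(xyz,4),psi,"->",np.r_[s,r].round(3).tolist())
def state():
    o=manip.get_obs(); x=R.from_quat(o['ee_rot']).as_matrix()
    print("t",round(o['clock'],2),"pos",o['position'].round(4),"psi",np.degrees(np.arctan2(x[1,0],x[0,0])).round(2),"tilt",np.degrees(np.arccos(-x[2,2])).round(2),"F",o['ft_force'].round(1),"w",round(o['grip_width'],3),"gf",round(o['grasp_force'],1),"q",o['joint_pos'].round(2)); return o
def fx(p,c=(.491,-.234),yaw=-26):
    "fixture-frame xy to world"
    a=np.radians(yaw); return np.array(c)+np.array([[np.cos(a),-np.sin(a)],[np.sin(a),np.cos(a)]])@np.array(p[:2])
E
python3 - <<'E'
from h import *
from scipy.optimize import minimize
p,d=shot("top")
m=np.zeros((480,640),bool); m[195:315,350:495]=1
P,uv=cloud("top",d,m)
q=P[(P[:,2]>.026)&(P[:,2]<.040)]
n,lab=cv2.connectedComponents((lambda I:I)(np.zeros((2,2),np.uint8)))
# box top extents: robust percentiles in rotated frame
for yaw in np.arange(-29,-23.4,.5):
    a=np.radians(yaw); e=np.array([[np.cos(a),np.sin(a)],[-np.sin(a),np.cos(a)]]); w=q[:,:2]@e.T
    lo,hi=np.percentile(w,[.6,99.4],axis=0); c=(lo+hi)/2@e
    print(yaw,(hi-lo).round(4),"area",np.prod(hi-lo).round(5),"origin", (c-e[0]*.007).round(4))
# lid bars
for lo,hi in((.062,.082),(.082,.11)):
    b=P[(P[:,2]>lo)&(P[:,2]<hi)]; print(len(b),cv2.minAreaRect(b[:,:2].astype(np.float32)),b.mean(0).round(4),np.percentile(b[:,2],[50,95]).round(4))
E
```

```text
-29.0 [0.2579 0.252 ] area 0.06499 origin [ 0.4452 -0.2077]
-28.5 [0.2568 0.2514] area 0.06458 origin [ 0.445  -0.2081]
-28.0 [0.2559 0.2511] area 0.06426 origin [ 0.4448 -0.2087]
-27.5 [0.255  0.2508] area 0.06397 origin [ 0.4446 -0.2094]
-27.0 [0.2543 0.2506] area 0.06372 origin [ 0.4446 -0.2099]
-26.5 [0.2537 0.2505] area 0.06354 origin [ 0.4447 -0.2105]
-26.0 [0.2531 0.2505] area 0.06342 origin [ 0.4447 -0.211 ]
-25.5 [0.2528 0.2508] area 0.06338 origin [ 0.4448 -0.2118]
-25.0 [0.2526 0.2509] area 0.06339 origin [ 0.4451 -0.2123]
-24.5 [0.2524 0.2513] area 0.06343 origin [ 0.4453 -0.213 ]
-24.0 [0.2522 0.2517] area 0.06348 origin [ 0.4455 -0.2137]
-23.5 [0.252  0.2522] area 0.06354 origin [ 0.4458 -0.2144]
2356 ((0.4905073642730713, -0.22461479902267456), (0.248352512717247, 0.1683202087879181), 63.30062484741211) [ 0.4844 -0.2323  0.0714] [0.0714 0.0758]
68 ((0.49165529012680054, -0.10784968733787537), (0.03965390473604202, 0.010496835224330425), 58.25856399536133) [ 0.4928 -0.1045  0.0953] [0.0972 0.1012]
```

```bash
python3 - <<'E'
from h import *
p,d=shot("top")
m=np.zeros((480,640),bool); m[195:315,350:495]=1; m[293:,:388]=0; m[:215,:372]=0
P,uv=cloud("top",d,m)
q=P[(P[:,2]>.028)&(P[:,2]<.040)]
b=P[(P[:,2]>.062)&(P[:,2]<.082)]
for yaw in np.arange(-28.5,-23.4,.5):
    a=np.radians(yaw); e=np.array([[np.cos(a),np.sin(a)],[-np.sin(a),np.cos(a)]])
    w=q[:,:2]@e.T; lo,hi=np.percentile(w,[.5,99.5],axis=0); c=(lo+hi)/2@e
    v=b[:,:2]@e.T; l2,h2=np.percentile(v,[.5,99.5],axis=0)
    print(yaw,(hi-lo).round(4),np.prod(hi-lo).round(5),"origin",(c-e[0]*.007).round(4),"bars",(h2-l2).round(4),((l2+h2)/2@e).round(4))
g=P[P[:,2]>.088]; g=g[np.linalg.norm(g[:,:2]-[.4925,-.106],axis=1)<.04]; print(len(g),g.mean(0),cv2.minAreaRect(g[:,:2].astype(np.float32)))
# handle pixels: z .062-.075 in fixture x<-0.075
a=np.radians(-26); e=np.array([[np.cos(a),np.sin(a)],[-np.sin(a),np.cos(a)]])
f=(P[:,:2]-[.491,-.234])@e.T
h=(f[:,0]<-.05)&(f[:,0]>-.11)&(P[:,2]>.055)&(abs(f[:,1])<.05)
print("handle",h.sum(),np.c_[f,P[:,2]][h].mean(0),np.percentile(f[h],[2,98],axis=0))
hb=h&(f[:,0]<-.078); print(hb.sum(),np.median(f[hb],0),P[hb].mean(0), np.polyfit(f[hb,1],f[hb,0],1))
E
```

```text
-28.5 [0.1533 0.2515] 0.03857 origin [ 0.4907 -0.2335] bars [0.1674 0.2268] [ 0.4878 -0.2298]
-28.0 [0.1522 0.2512] 0.03823 origin [ 0.4908 -0.2336] bars [0.1665 0.2263] [ 0.4872 -0.2299]
-27.5 [0.1512 0.2511] 0.03795 origin [ 0.4909 -0.2337] bars [0.1655 0.2269] [ 0.4867 -0.23  ]
-27.0 [0.1507 0.2507] 0.03778 origin [ 0.4908 -0.2338] bars [0.1652 0.227 ] [ 0.4863 -0.2305]
-26.5 [0.1503 0.2505] 0.03764 origin [ 0.4908 -0.2339] bars [0.1643 0.2272] [ 0.4856 -0.2309]
-26.0 [0.1505 0.2506] 0.03771 origin [ 0.4908 -0.234 ] bars [0.1645 0.2278] [ 0.4855 -0.2313]
-25.5 [0.1511 0.2507] 0.03789 origin [ 0.4907 -0.234 ] bars [0.1646 0.2282] [ 0.4852 -0.2317]
-25.0 [0.1523 0.2509] 0.03822 origin [ 0.4906 -0.2339] bars [0.1654 0.2282] [ 0.4853 -0.2325]
-24.5 [0.1537 0.2513] 0.03863 origin [ 0.4906 -0.2339] bars [0.1663 0.2282] [ 0.4854 -0.2332]
-24.0 [0.1549 0.2517] 0.03898 origin [ 0.4905 -0.2339] bars [0.1673 0.2289] [ 0.4856 -0.2335]
-23.5 [0.1561 0.2521] 0.03934 origin [ 0.4903 -0.2339] bars [0.1683 0.2291] [ 0.4857 -0.2342]
60 [ 0.49383793 -0.10318939  0.09713139] ((0.49426189064979553, -0.10361062735319138), (0.02961382083594799, 0.00933814886957407), 59.697330474853516)
handle 288 [-7.63673730e-02 -3.50246227e-05  7.07866661e-02] [[-0.08864845 -0.04361364]
 [-0.0514004   0.04405718]]
175 [-0.08436088  0.00013911] [ 0.41521417 -0.19714106  0.07085497] [ 0.0059056 -0.0842732]
```

```bash
python3 - <<'E'
from h import *
state(); go([.4942,-.1036,.2],63.6); go([.4942,-.1036,.098],63.6)
E
```

```text
t 1.4 pos [ 0.1852 -0.5969  0.2137] psi 17.23 tilt 0.0 F [-0.7  0.2  0. ] w 0.999 gf 0.0 q [ 1.25  0.33 -0.06  1.46  0.02  1.35 -0.09]
go [ 0.4942 -0.1036  0.2   ] 63.6 -> [8.826, -7.593, 0.274, 0.0, 0.0, -5.796]
go [ 0.4942 -0.1036  0.098 ] 63.6 -> [8.826, -7.593, 2.314, 0.0, 0.0, -5.796]
```

```bash
python3 -m pendant '[[8.83,-7.59,0.27,0,0,-5.8,0],[8.83,-7.59,0.27,0,0,-5.8,0],[8.83,-7.59,0.27,0,0,-5.8,0],[8.83,-7.59,0.27,0,0,-5.8,0],[8.83,-7.59,0.27,0,0,-5.8,0],[8.83,-7.59,0.27,0,0,-5.8,0],[8.83,-7.59,0.27,0,0,-5.8,0],[8.83,-7.59,0.27,0,0,-5.8,0],[8.83,-7.59,0.27,0,0,-5.8,0],[8.83,-7.59,0.27,0,0,-5.8,0]]' 30; python3 -c "
from h import *
state(); go([.4942,-.1036,.098],63.6)"
```

```text
clock: 2.65
position: [0.4959, -0.0994, 0.2005]
ee_rot: [0.848, 0.53, 0.001, -0.0]
ft_force: [-0.2, 0.1, 0.6]
grip_width: 0.502
grasp_force: 0.0
t 2.65 pos [ 0.4959 -0.0994  0.2005] psi 63.94 tilt 0.08 F [-0.2  0.1  0.6] w 0.502 gf 0.0 q [ 0.7   0.12 -0.63  1.76  0.07  1.28 -0.4 ]
go [ 0.4942 -0.1036  0.098 ] 63.6 -> [-0.093, 0.004, 2.05, 0.004, -0.009, 0.043]
```

```bash
python3 -m pendant '[[0,0,0.5,0,0,0,0],[0,0,1.2,0,0,0,0],[0,0,1.6,0,0,0,0],[0,0,1.9,0,0,0,0],[0,0,2.04,0,0,0,0],[0,0,2.04,0,0,0,0],[0,0,2.04,0,0,0,0],[0,0,2.04,0,0,0,0],[0,0,2.04,0,0,0,0],[0,0,2.04,0,0,0,0]]'; python3 -c "
from h import *
state(); go([.4942,-.1036,.098],63.6)"
```

```text
clock: 3.9
position: [0.4945, -0.1037, 0.0984]
ee_rot: [0.85, 0.527, 0.0, 0.0]
ft_force: [0.3, 0.0, 0.5]
grip_width: 0.502
grasp_force: 0.0
t 3.9 pos [ 0.4945 -0.1037  0.0984] psi 63.63 tilt 0.02 F [0.3 0.  0.5] w 0.502 gf 0.0 q [ 0.67  0.23 -0.62  1.89  0.15  1.07 -0.46]
go [ 0.4942 -0.1036  0.098 ] 63.6 -> [0.0, -0.006, 0.007, 0.002, 0.0, 0.003]
```

Accurate tracking. Close, then turn the latch clockwise 90° (az positive).

```bash
python3 -m pendant '[[0,0,0,0,0,0,-1],[0,0,0,0,0,0,-1],[0,0,0,0,0,0,-1],[0,0,0,0,0,0,-1],[0,0,0,0,0,0,-1],[0,0,0,0,0,0,-1],[0,0,0,0,0,0,-1],[0,0,0,0,0,0,-1],[0,0,0,0,0,1,-1],[0,0,0,0,0,2,-1]]' 40; python3 -m pendant '[[0,0,0,0,0,1.2,-1],[0,0,0,0,0,2.4,-1],[0,0,0,0,0,3.6,-1],[0,0,0,0,0,4.8,-1],[0,0,0,0,0,6,-1],[0,0,0,0,0,7.2,-1],[0,0,0,0,0,8.3,-1],[0,0,0,0,0,9.2,-1],[0,0,0,0,0,9.2,-1],[0,0,0,0,0,9.2,-1]]';python3 -c "
from h import *
state();print(manip.get_obs()['torque'])"
```

```text
clock: 5.15
position: [0.4944, -0.1037, 0.0982]
ee_rot: [0.916, 0.402, 0.0, 0.0]
ft_force: [0.1, -0.4, 0.0]
grip_width: 0.0
grasp_force: 0.0
clock: 6.4
position: [0.4944, -0.1036, 0.0982]
ee_rot: [0.975, -0.223, 0.0, 0.0]
ft_force: [0.0, -0.4, 0.1]
grip_width: 0.0
grasp_force: 0.0
t 6.4 pos [ 0.4944 -0.1036  0.0982] psi -25.8 tilt 0.0 F [ 0.  -0.4  0.1] w 0.0 gf 0.0 q [ 0.52  0.2  -0.44  1.89  0.1   1.07 -1.98]
[0.03483853 0.06143606 0.08861431]
```

```bash
python3 - <<'E'
from h import *
p,d=shot("scene","s1",(340,170,500,290),4)
for th in("latch_grip","latch"):
  print(manip.tip_of(th,"scene")) if th!="latch" else None
print(proj("scene",[.4942,-.1036,.0895]),proj("scene",[.4942,-.1036,.084]))
E
```

```text
[{'pixel': [377.8, 219.6], 'p': 0.53}]
[[382.51383007 219.30098719]] [[382.43687595 221.34670209]]
```

View pics/s1.png

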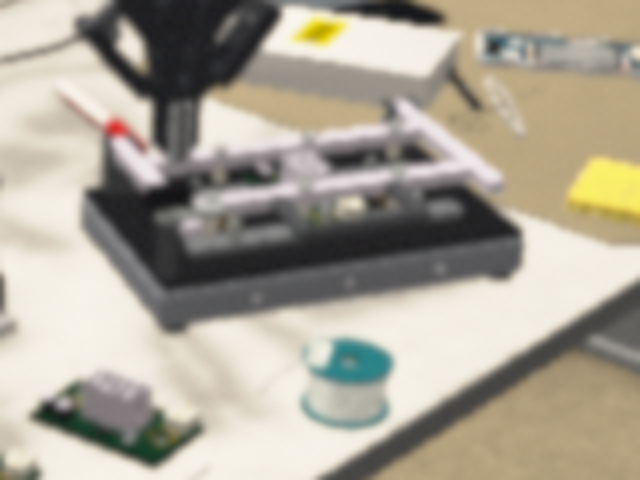

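```bash
python3 - <<'E'
from h import *
for n in("scene","top"):
    p,d=shot(n)
    P,uv=cloud(n,d,d>0)
    k=np.linalg.norm(P[:,:2]-[.4942,-.1036],axis=1)<.03
    print(n,k.sum())
    for z0 in np.arange(.02,.2,.01):
        s=k&(P[:,2]>=z0)&(P[:,2]<z0+.01)
        if s.sum(): print(round(z0,3),s.sum(),P[s].mean(0).round(3),uv[s].mean(0).round(0),p[uv[s][:,1],uv[s][:,0]].mean(0).round(0))
    print(cv2.__version__) if 0 else None
E
python3 -m pendant '[[0,0,-0.5,0,0,0,-1],[0,0,-1.2,0,0,0,-1],[0,0,-2,0,0,0,-1],[-1,0,-3,0,0,0,0],[-2,0,-3.5,0,0,0,0],[-3,0,-3.5,0,0,0,0],[-3,0,-3.5,0,0,0,0],[-3,0,-3.5,0,0,0,0],[-3,0,-3.5,0,0,0,0],[-3,0,-3.5,0,0,0,0]]'
python3 - <<'E'
from h import *
p,d=shot("top","t2",(345,190,495,310),5); p,d=shot("scene")
P,uv=cloud("scene",d,d>0)
k=(np.linalg.norm(P[:,:2]-[.4942,-.1036],axis=1)<.035)&(P[:,2]>.077)&(P[:,2]<.15)
print(k.sum(),P[k].mean(0)); print(np.c_[P[k],uv[k]][::4].round(3))
state()
E
```

```text
scene 1623
0.02 76 [ 0.488 -0.103  0.026] [383. 244.] [101. 101. 103.]
0.03 120 [ 0.492 -0.11   0.035] [384. 239.] [58. 57. 59.]
0.04 19 [ 0.495 -0.105  0.044] [382. 236.] [59. 59. 60.]
0.05 19 [ 0.493 -0.098  0.055] [381. 233.] [51. 50. 51.]
0.06 35 [ 0.489 -0.105  0.066] [384. 229.] [89. 86. 87.]
0.07 51 [ 0.487 -0.109  0.075] [386. 225.] [128. 125. 123.]
0.08 60 [ 0.491 -0.104  0.084] [384. 222.] [91. 91. 89.]
0.09 53 [ 0.494 -0.1    0.095] [382. 218.] [42. 41. 42.]
0.1 1 [ 0.501 -0.091  0.1  ] [377. 216.] [137. 129. 132.]
0.11 8 [ 0.489 -0.098  0.118] [383. 210.] [142. 136. 137.]
0.12 40 [ 0.488 -0.098  0.126] [383. 207.] [119. 115. 113.]
0.13 54 [ 0.49  -0.097  0.135] [383. 203.] [97. 94. 92.]
0.14 47 [ 0.49  -0.098  0.145] [383. 199.] [92. 90. 87.]
0.15 44 [ 0.488 -0.099  0.155] [384. 196.] [86. 84. 81.]
0.16 91 [ 0.487 -0.1    0.165] [385. 192.] [51. 49. 49.]
0.17 84 [ 0.488 -0.102  0.174] [385. 188.] [45. 44. 45.]
0.18 64 [ 0.486 -0.097  0.185] [384. 184.] [43. 43. 44.]
0.19 74 [ 0.484 -0.095  0.195] [385. 180.] [45. 44. 46.]
top 1468
0.02 7 [ 0.487 -0.094  0.025] [360. 261.]
[... 1607 characters left out ...]
9e-01  8.40e-02  3.87e+02  2.22e+02]
 [ 4.82e-01 -1.21e-01  8.00e-02  3.91e+02  2.22e+02]
 [ 4.75e-01 -1.28e-01  8.10e-02  3.95e+02  2.22e+02]
 [ 4.99e-01 -9.70e-02  8.00e-02  3.79e+02  2.23e+02]
 [ 4.93e-01 -1.05e-01  8.00e-02  3.83e+02  2.23e+02]
 [ 4.84e-01 -1.08e-01  8.20e-02  3.87e+02  2.23e+02]
 [ 4.81e-01 -1.21e-01  7.80e-02  3.91e+02  2.23e+02]
 [ 4.75e-01 -1.29e-01  7.70e-02  3.95e+02  2.23e+02]
 [ 4.91e-01 -9.80e-02  8.00e-02  3.82e+02  2.24e+02]
 [ 4.88e-01 -1.10e-01  7.70e-02  3.86e+02  2.24e+02]
 [ 4.91e-01 -9.60e-02  7.80e-02  3.81e+02  2.25e+02]]
t 7.95 pos [ 0.3598 -0.0381  0.2729] psi -25.97 tilt 0.06 F [0.4 0.3 0. ] w 0.5 gf 0.0 q [ 0.55 -0.29 -0.45  1.95 -0.13  1.45 -1.9 ]
```

View pics/t2.png

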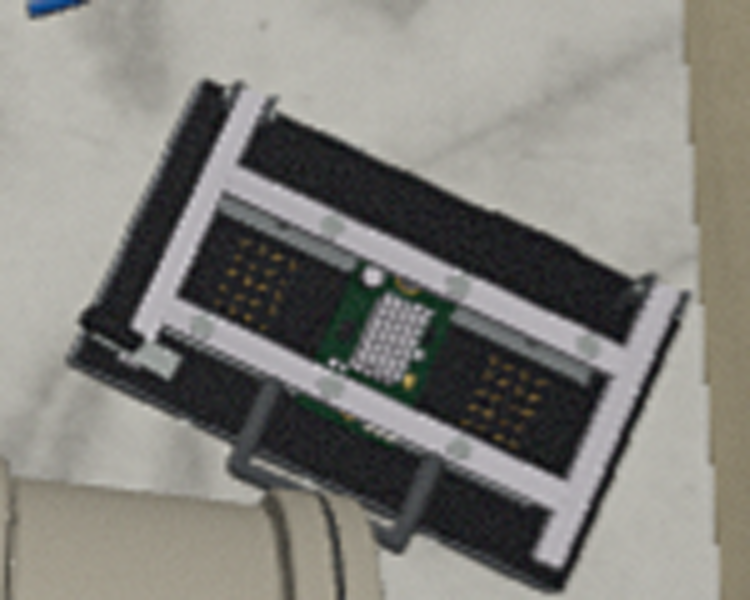

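```bash
python3 - <<'E'
from h import *
o=state()
for n in("scene","top"):
    p,d=shot(n); P,uv=cloud(n,d,d>0)
    k=np.linalg.norm(P[:,:2]-o['position'][:2],axis=1)<.06
    z=P[k,2]; h,e=np.histogram(z,np.arange(.0,.6,.01)); print(n,[(round(a,2),int(b)) for a,b in zip(e,h) if b])
    s=k&(P[:,2]>.2)&(P[:,2]<.29)
    L=P[s]; print(L[np.argsort(L[:,2])][:6].round(3))
E
```

```text
t 7.95 pos [ 0.3598 -0.0381  0.2729] psi -25.97 tilt 0.06 F [0.4 0.3 0. ] w 0.5 gf 0.0 q [ 0.55 -0.29 -0.45  1.95 -0.13  1.45 -1.9 ]
scene [(np.float64(0.0), 943), (np.float64(0.01), 96), (np.float64(0.02), 43), (np.float64(0.03), 69), (np.float64(0.29), 39), (np.float64(0.3), 95), (np.float64(0.31), 97), (np.float64(0.32), 101), (np.float64(0.33), 108), (np.float64(0.34), 211), (np.float64(0.35), 218), (np.float64(0.36), 243), (np.float64(0.37), 224), (np.float64(0.38), 249), (np.float64(0.39), 312), (np.float64(0.4), 219), (np.float64(0.41), 131), (np.float64(0.42), 204), (np.float64(0.43), 212), (np.float64(0.44), 222), (np.float64(0.45), 221), (np.float64(0.46), 239), (np.float64(0.47), 168), (np.float64(0.48), 268), (np.float64(0.49), 250), (np.float64(0.5), 267), (np.float64(0.51), 255), (np.float64(0.52), 270), (np.float64(0.53), 291), (np.float64(0.54), 291), (np.float64(0.55), 271), (np.float64(0.56), 271), (np.float64(0.57), 272), (np.float64(0.58), 295)]
[]
top [(np.float64(0.0), 71), (np.float64(0.01), 6), (np.float64(0.34), 3), (np.float64(0.35), 3), (np.float64(0.36), 3), (np.float64(0.37), 1), (np.float64(0.38), 34), (np.float64(0.39), 85)]
[]
```

```bash
python3 - <<'E'
from h import *
go([.4942,-.1036,.15],63.6); go([.4942,-.1036,.070],63.6)
E
```

```text
go [ 0.4942 -0.1036  0.15  ] 63.6 -> [2.994, 0.001, 2.459, -0.004, 0.003, -11.196]
go [ 0.4942 -0.1036  0.07  ] 63.6 -> [2.994, 0.001, 4.059, -0.004, 0.003, -11.196]
```

```bash
python3 -m pendant '[[1,0,0.8,0,0,-1.3,0],[2,0,1.6,0,0,-2.6,0],[3,0,2.46,0,0,-3.9,0],[3,0,2.46,0,0,-5.2,0],[3,0,2.46,0,0,-6.5,0],[3,0,2.46,0,0,-7.8,0],[3,0,2.46,0,0,-9.1,0],[3,0,2.46,0,0,-10.4,0],[3,0,2.46,0,0,-11.2,0],[3,0,2.46,0,0,-11.2,0]]'; python3 -m pendant '[[0,0,0.4,0,0,0,0],[0,0,0.8,0,0,0,0],[0,0,1,0,0,0,0],[0,0,1.2,0,0,0,0],[0,0,1.3,0,0,0,0],[0,0,1.4,0,0,0,0],[0,0,1.5,0,0,0,0],[0,0,1.58,0,0,0,0],[0,0,1.6,0,0,0,0],[0,0,1.6,0,0,0,0]]'; python3 -m pendant '[[0,0,0,0,0,0,-1],[0,0,0,0,0,0,-1],[0,0,0,0,0,0,-1],[0,0,0,0,0,0,-1],[0,0,0,0,0,0,-1],[0,0,0,0,0,0,-1],[0,0,0,0,0,0,-1],[0,0,0,0,0,0,-1],[0,0,0,0,0,0,-1],[0,0,0,0,0,0,-1]]' 40;python3 -c "
from h import *
state()"
```

```text
clock: 9.3
position: [0.4944, -0.1038, 0.15]
ee_rot: [0.85, 0.527, -0.0, -0.0]
ft_force: [0.5, 0.0, 0.4]
grip_width: 0.501
grasp_force: 0.0
clock: 10.55
position: [0.4945, -0.1037, 0.0703]
ee_rot: [0.85, 0.527, 0.0, 0.0]
ft_force: [-0.1, 0.0, 0.4]
grip_width: 0.498
grasp_force: 0.0
clock: 11.8
position: [0.4951, -0.1038, 0.0705]
ee_rot: [0.85, 0.527, 0.001, 0.001]
ft_force: [5.4, -1.4, 1.4]
grip_width: 0.087
grasp_force: 44.0
t 11.8 pos [ 0.4951 -0.1038  0.0705] psi 63.64 tilt 0.08 F [ 5.4 -1.4  1.4] w 0.087 gf 44.0 q [ 0.56  0.25 -0.5   1.92  0.14  1.01 -0.45]
```

```bash
python3 -m pendant '[[0,0,0,0,0,1.2,-1],[0,0,0,0,0,2.4,-1],[0,0,0,0,0,3.6,-1],[0,0,0,0,0,4.8,-1],[0,0,0,0,0,6,-1],[0,0,0,0,0,7.2,-1],[0,0,0,0,0,8.4,-1],[0,0,0,0,0,9.6,-1],[0,0,0,0,0,10.7,-1],[0,0,0,0,0,11.2,-1]]';python3 -c "
from h import *
state();print(manip.get_obs()['torque'])"
python3 -m pendant '[[0,0,0,0,0,0,-1],[0,0,0,0,0,0,-1],[0,0,0,0,0,0,0],[0,0,0,0,0,0,0],[0,0,0,0,0,0,0],[0,0,0,0,0,0,0],[0,0,-0.5,0,0,0,0],[0,0,-1.2,0,0,0,0],[0,0,-2,0,0,0,0],[0,0,-2,0,0,0,0]]';python3 -c "
from h import *
state();go([*fx((-.085,0,0),(.4912,-.2342),-26.4),.15],63.6);go([*fx((-.085,0,0),(.4912,-.2342),-26.4),.037],63.6)"
```

```text
clock: 13.05
position: [0.4944, -0.1019, 0.0705]
ee_rot: [0.974, -0.226, -0.0, -0.001]
ft_force: [1.3, 5.2, 5.6]
grip_width: 0.087
grasp_force: 44.5
t 13.05 pos [ 0.4944 -0.1019  0.0705] psi -26.09 tilt 0.1 F [1.3 5.2 5.6] w 0.087 gf 44.5 q [ 0.4   0.22 -0.31  1.92  0.08  1.01 -1.98]
[ 1.20793014 -0.21184856  0.0811383 ]
clock: 14.3
position: [0.4962, -0.104, 0.1733]
ee_rot: [0.974, -0.225, 0.003, 0.0]
ft_force: [0.4, 0.4, -1.0]
grip_width: 0.503
grasp_force: 0.0
t 14.3 pos [ 0.4962 -0.104   0.1733] psi -25.98 tilt 0.32 F [ 0.4  0.4 -1. ] w 0.503 gf 0.0 q [ 0.41  0.11 -0.31  1.81  0.04  1.21 -1.94]
go [ 0.4151 -0.1964  0.15  ] 63.6 -> [-0.652, 2.372, 0.459, 0.024, -0.037, -11.197]
go [ 0.4151 -0.1964  0.037 ] 63.6 -> [-0.665, 2.375, 2.719, 0.024, -0.037, -11.197]
```

```bash
python3 -m pendant '[[-0.3,1,0.3,0,0,-1.3,-0.2],[-0.65,2.37,0.46,0,0,-2.6,-0.2],[-0.65,2.37,0.46,0,0,-3.9,-0.2],[-0.65,2.37,0.46,0,0,-5.2,-0.2],[-0.65,2.37,0.46,0,0,-6.5,-0.2],[-0.65,2.37,0.46,0,0,-7.8,-0.2],[-0.65,2.37,0.46,0,0,-9.1,-0.2],[-0.65,2.37,0.46,0,0,-10.4,-0.2],[-0.65,2.37,0.46,0,0,-11.2,-0.2],[-0.65,2.37,0.46,0,0,-11.2,-0.2]]';python3 -c "
from h import *
state();go([*fx((-.085,0,0),(.4912,-.2342),-26.4),.038],63.6)"
```

```text
clock: 15.55
position: [0.4129, -0.1959, 0.1464]
ee_rot: [0.85, 0.527, -0.0, -0.0]
ft_force: [0.4, -0.6, -0.1]
grip_width: 0.4
grasp_force: 0.0
t 15.55 pos [ 0.4129 -0.1959  0.1464] psi 63.58 tilt 0.07 F [ 0.4 -0.6 -0.1] w 0.4 gf 0.0 q [ 0.59  0.03 -0.25  1.96  0.01  1.15 -0.12]
go [ 0.4151 -0.1964  0.038 ] 63.6 -> [0.01, 0.047, 2.168, -0.008, 0.001, -0.002]
```

```bash
python3 -m pendant '[[0,0.05,0.4,0,0,0,-0.2],[0,0.05,0.9,0,0,0,-0.2],[0,0.05,1.4,0,0,0,-0.2],[0,0.05,1.7,0,0,0,-0.2],[0,0.05,1.95,0,0,0,-0.2],[0,0.05,2.1,0,0,0,-0.2],[0,0.05,2.17,0,0,0,-0.2],[0,0.05,2.17,0,0,0,-1],[0,0.05,2.17,0,0,0,-1],[0,0.05,2.17,0,0,0,-1]]' 25; python3 -m pendant '[[0,0,0,0,0,0,-1],[0,0,0,0,0,0,-1],[0,0,0,0,0,0,-1],[0,0,0,0,0,0,-1],[0,0,0,0,0,0,-1],[0,0,0,0,0,0,-1],[0,0,0,0,0,0,-1],[0,0,0,0,0,0,-1],[0,0,0,0,0,0,-1],[0,0,0,0,0,0,-1]]';python3 -c "
from h import *
o=state()
c=np.array([.4912,-.2342]); print('need y,z (units; tool y along +/-fixture x):',R.from_quat(o['ee_rot']).as_matrix()[:,1])
for t in (.1,.3,.5,.7,.9,1.1,1.3,1.5,1.7,1.85,1.9,1.93):
    print(t, round(-.155*(1-np.cos(t))/.05,2), round(-.155*np.sin(t)/.05,2))"
```

```text
clock: 16.8
position: [0.4162, -0.1974, 0.0392]
ee_rot: [0.85, 0.527, 0.0, 0.001]
ft_force: [1.1, -1.3, 0.8]
grip_width: 0.104
grasp_force: 25.5
clock: 18.05
position: [0.4162, -0.1974, 0.0391]
ee_rot: [0.85, 0.527, 0.0, 0.001]
ft_force: [3.8, -2.5, 3.7]
grip_width: 0.104
grasp_force: 25.8
t 18.05 pos [ 0.4162 -0.1974  0.0391] psi 63.63 tilt 0.08 F [ 3.8 -2.5  3.7] w 0.104 gf 25.8 q [ 0.58  0.17 -0.25  2.06  0.05  0.91 -0.16]
need y,z (units; tool y along +/-fixture x): [ 0.89595754 -0.44413767  0.00135154]
0.1 -0.02 -0.31
0.3 -0.14 -0.92
0.5 -0.38 -1.49
0.7 -0.73 -2.0
0.9 -1.17 -2.43
1.1 -1.69 -2.76
1.3 -2.27 -2.99
1.5 -2.88 -3.09
1.7 -3.5 -3.07
1.85 -3.95 -2.98
1.9 -4.1 -2.93
1.93 -4.19 -2.9
```

```bash
python3 -m pendant '[[0,0.01,-0.28,0,0,0,-1],[0,0.05,-0.56,0,0,0,-1],[0,0.11,-0.83,0,0,0,-1],[0,0.2,-1.09,0,0,0,-1],[0,0.31,-1.35,0,0,0,-1],[0,0.44,-1.59,0,0,0,-1],[0,0.6,-1.83,0,0,0,-1],[0,0.77,-2.04,0,0,0,-1],[0,0.96,-2.25,0,0,0,-1],[0,1.17,-2.43,0,0,0,-1]]'; python3 -m pendant '[[0,0.26,-0.18,0,0,0,-1],[0,0.52,-0.33,0,0,0,-1],[0,0.81,-0.46,0,0,0,-1],[0,1.1,-0.56,0,0,0,-1],[0,1.4,-0.63,0,0,0,-1],[0,1.71,-0.66,0,0,0,-1],[0,2.02,-0.67,0,0,0,-1],[0,2.33,-0.64,0,0,0,-1],[0,2.63,-0.59,0,0,0,-1],[0,2.93,-0.5,0,0,0,-1]]'; python3 -c "
from h import *
state()"
```

```text
clock: 19.3
position: [0.4665, -0.2225, 0.1605]
ee_rot: [0.85, 0.527, -0.001, -0.002]
ft_force: [-9.3, 4.1, 5.7]
grip_width: 0.101
grasp_force: 25.3
clock: 20.55
position: [0.5995, -0.2886, 0.1859]
ee_rot: [0.85, 0.527, -0.0, -0.0]
ft_force: [-3.2, 0.5, -1.3]
grip_width: 0.1
grasp_force: 25.8
t 20.55 pos [ 0.5995 -0.2886  0.1859] psi 63.62 tilt 0.03 F [-3.2  0.5 -1.3] w 0.1 gf 25.8 q [ 0.53  0.44 -0.21  1.37  0.09  1.34 -0.14]
```

```bash
python3 -m pendant '[[0,0,0,0,0,0,-0.2],[0,0,0,0,0,0,-0.2],[0,0,0,0,0,0,-0.2],[0,0,0,0,0,0,-0.2],[0,0,-0.6,0,0,0,-0.2],[0,0,-1.4,0,0,0,-0.2],[0,-1,-1.4,0,0,0,0],[0,-2,-1.4,0,0,0,0],[0,-3,-1.4,0,0,0,0],[0,-3,-1.4,0,0,0,0]]'; python3 -c "
from h import *
state(); go([*fx((0,0),(.4922,-.2345)),.15],153.6)
p,d=shot('scene','s3',(340,150,500,270),4)
p,d=shot('top')
P,uv=cloud('top',d,d>0); c=np.array([.4908,-.234]); a=np.radians(-26.4); e=np.array([[np.cos(a),np.sin(a)],[-np.sin(a),np.cos(a)]])
f=(P[:,:2]-c)@e.T
k=(f[:,0]>.05)&(f[:,0]<.2)&(abs(f[:,1])<.12)&(P[:,2]>.08)&(P[:,2]<.26)
A=np.polyfit(P[k,2],f[k,0],1); print(k.sum(),'lid slope dx/dz',A)
"
```

```text
clock: 21.8
position: [0.4625, -0.2206, 0.2559]
ee_rot: [0.85, 0.527, -0.0, 0.001]
ft_force: [1.2, 0.1, 0.6]
grip_width: 0.497
grasp_force: 0.0
t 21.8 pos [ 0.4625 -0.2206  0.2559] psi 63.63 tilt 0.07 F [1.2 0.1 0.6] w 0.497 gf 0.0 q [ 0.58  0.08 -0.24  1.68  0.02  1.39 -0.12]
go [ 0.4922 -0.2345  0.15  ] 153.6 -> [0.016, 0.655, 2.119, -0.001, 0.01, -11.246]
1371 lid slope dx/dz [0.3478431  0.04361682]
```

View pics/s3.png

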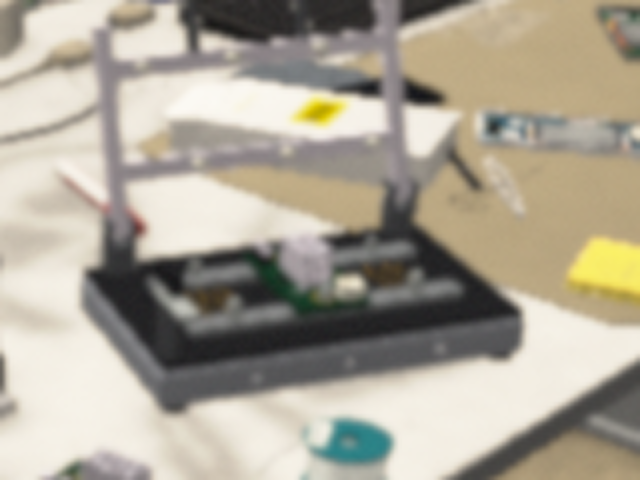

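```bash
python3 -m pendant '[[0.02,0.3,0.3,0,0,-1.3,0.1],[0.02,0.65,0.6,0,0,-2.6,0.1],[0.02,0.65,0.9,0,0,-3.9,0.1],[0.02,0.65,1.2,0,0,-5.2,0.1],[0.02,0.65,1.5,0,0,-6.5,0.1],[0.02,0.65,1.8,0,0,-7.8,0.1],[0.02,0.65,2.1,0,0,-9.1,0.1],[0.02,0.65,2.1,0,0,-10.4,0.1],[0.02,0.65,2.1,0,0,-11.25,0.1],[0.02,0.65,2.1,0,0,-11.25,0.1]]';python3 -c "
from h import *
state();go([*fx((0,0),(.4922,-.2345)),.036],153.6)"
```

```text
clock: 23.15
position: [0.4952, -0.2354, 0.1499]
ee_rot: [0.229, 0.974, 0.0, 0.0]
ft_force: [0.2, -0.2, -0.3]
grip_width: 0.546
grasp_force: 0.0
t 23.15 pos [ 0.4952 -0.2354  0.1499] psi 153.58 tilt 0.03 F [ 0.2 -0.2 -0.3] w 0.546 gf 0.0 q [ 0.68  0.23 -0.37  1.73  0.09  1.19  1.4 ]
go [ 0.4922 -0.2345  0.036 ] 153.6 -> [0.062, -0.012, 2.278, 0.004, -0.001, -0.003]
```

```bash
python3 -m pendant '[[0.03,0,0.4,0,0,0,0.1],[0.03,0,0.9,0,0,0,0.1],[0.03,0,1.4,0,0,0,0.1],[0.03,0,1.7,0,0,0,0.1],[0.03,0,1.95,0,0,0,0.1],[0.03,0,2.1,0,0,0,0.1],[0.03,0,2.2,0,0,0,0.1],[0.03,0,2.28,0,0,0,0.1],[0.03,0,2.28,0,0,0,0.1],[0.03,0,2.28,0,0,0,0.1]]';python3 -c "
from h import *
state();go([*fx((0,0),(.4922,-.2345)),.036],153.6)"
```

```text
clock: 24.4
position: [0.4933, -0.2345, 0.0365]
ee_rot: [0.228, 0.974, -0.0, 0.0]
ft_force: [-0.1, -0.4, -0.2]
grip_width: 0.547
grasp_force: 0.0
t 24.4 pos [ 0.4933 -0.2345  0.0365] psi 153.63 tilt 0.03 F [-0.1 -0.4 -0.2] w 0.547 gf 0.0 q [ 0.66  0.36 -0.35  1.84  0.15  0.97  1.36]
go [ 0.4922 -0.2345  0.036 ] 153.6 -> [0.019, -0.009, 0.011, -0.0, 0.004, 0.004]
```

Close on the heat sink and read the pose (gives the nest's y), then lift.

```bash
python3 -m pendant '[[0,0,0,0,0,0,-1],[0,0,0,0,0,0,-1],[0,0,0,0,0,0,-1],[0,0,0,0,0,0,-1],[0,0,0,0,0,0,-1],[0,0,0,0,0,0,-1],[0,0,0,0,0,0,-1],[0,0,0,0,0,0,-1],[0,0,0,0,0,0,-1],[0,0,0,0,0,0,-1]]' 60; python3 -c "
from h import *
o=state();print(((o['position'][:2]-[.4922,-.2345])@np.array([[.8957,.4446],[-.4446,.8957]])*1e3).round(2),'mm in fixture x,y', o['torque'])"; python3 -m pendant '[[0,0,-0.1,0,0,0,-1],[0,0,-0.2,0,0,0,-1],[0,0,-0.4,0,0,0,-1],[0,0,-0.6,0,0,0,-1],[0,0,-1,0,0,0,-1],[0,0,-1.6,0,0,0,-1],[0,0,-2.2,0,0,0,-1],[0,0,-2.6,0,0,0,-1],[0,0,-2.6,0,0,0,-1],[0,0,-2.6,0,0,0,-1]]'; python3 - <<'E'
from h import *
state()
p,d=shot("top")
for t in manip.trace("tray","top")[:1]:
    P,uv=cloud("top",d,t['pixels']); k=P[:,2]<.012; q=P[k]
    print(t['p'],"floor rect",cv2.minAreaRect(q[:,:2].astype(np.float32)),"rim",cv2.minAreaRect(P[P[:,2]>.02][:,:2].astype(np.float32)))
    for yaw in np.arange(-8,0,1.):
        a=np.radians(yaw); e=np.array([[np.cos(a),np.sin(a)],[-np.sin(a),np.cos(a)]])
        w=P[P[:,2]>.018][:,:2]@e.T; lo,hi=np.percentile(w,[1,99],axis=0); print(yaw,(hi-lo).round(4),((lo+hi)/2@e).round(4))
E
```

```text
clock: 25.65
position: [0.4934, -0.2346, 0.0367]
ee_rot: [0.228, 0.974, -0.0, 0.0]
ft_force: [-0.7, 0.8, 5.6]
grip_width: 0.218
grasp_force: 59.6
t 25.65 pos [ 0.4934 -0.2346  0.0367] psi 153.63 tilt 0.05 F [-0.7  0.8  5.6] w 0.218 gf 59.6 q [ 0.66  0.36 -0.35  1.84  0.15  0.97  1.36]
[1.06 0.47] mm in fixture x,y [ 0.04319051  0.21207509 -0.06311208]
clock: 26.9
position: [0.4927, -0.2343, 0.1655]
ee_rot: [0.228, 0.974, 0.0, -0.0]
ft_force: [-0.4, -0.4, -0.9]
grip_width: 0.217
grasp_force: 59.0
t 26.9 pos [ 0.4927 -0.2343  0.1655] psi 153.64 tilt 0.05 F [-0.4 -0.4 -0.9] w 0.217 gf 59.0 q [ 0.68  0.22 -0.37  1.72  0.08  1.22  1.41]
0.77 floor rect ((0.4983501434326172, 0.36884716153144836), (0.13020503520965576, 0.19863246381282806), 87.11830139160156) rim ((0.4950868785381317, 0.36498644948005676), (0.12440576404333115, 0.19162078201770782), 85.61430358886719)
-8.0 [0.1933 0.1307] [0.495  0.3647]
-7.0 [0.1923 0.1283] [0.495  0.3648]
-6.0 [0.1914 0.1257] [0.4951 0.3648]
-5.0 [0.1906 0.1237] [0.495  0.3647]
-4.0 [0.1906 0.123 ] [0.4951 0.3646]
-3.0 [0.191  0.1245] [0.4953 0.3646]
-2.0 [0.1916 0.1264] [0.4953 0.3646]
-1.0 [0.1923 0.1289] [0.4953 0.3646]
```

```bash
python3 -c "
from h import *
go([.4967,.3647,.12],85.7)"; 
```

```text
go [0.4967 0.3647 0.12  ] 85.7 -> [5.243, 10.769, 0.911, -0.007, -0.011, 8.491]
```

```bash
python3 -m pendant '[[0.3,0.6,0,0,0,0.5,-1],[0.8,1.6,0,0,0,1.3,-1],[1.3,2.6,0,0,0,2,-1],[1.8,3.7,0,0,0,3,-1],[2.4,4.8,0,0,0,4,-1],[2.9,5.9,0,0,0,5,-1],[3.4,7,0,0,0,6,-1],[4,8.1,0.1,0,0,7,-1],[4.4,9,0.2,0,0,7.8,-1],[4.8,9.8,0.4,0,0,8.3,-1]]'; python3 -c "
from h import *
state();go([.4967,.3647,.12],85.7);go([.4967,.3647,.0],85.7)"
```

```text
clock: 28.25
position: [0.4953, 0.3131, 0.1454]
ee_rot: [0.725, 0.689, -0.0, -0.0]
ft_force: [0.4, -0.7, -0.7]
grip_width: 0.217
grasp_force: 58.9
t 28.25 pos [0.4953 0.3131 0.1454] psi 87.1 tilt 0.03 F [ 0.4 -0.7 -0.7] w 0.217 gf 58.9 q [-0.12  0.36 -0.64  1.63  0.23  1.23 -0.86]
go [0.4967 0.3647 0.12  ] 85.7 -> [1.032, -0.024, 0.507, -0.004, 0.0, 0.175]
go [0.4967 0.3647 0.    ] 85.7 -> [1.032, -0.023, 2.907, -0.004, 0.0, 0.175]
```

```bash
python3 -m pendant '[[0.5,0,0,0,0,0.1,-1],[1,-0.02,0.2,0,0,0.17,-1],[1.03,-0.02,0.6,0,0,0.17,-1],[1.03,-0.02,1.1,0,0,0.17,-1],[1.03,-0.02,1.6,0,0,0.17,-1],[1.03,-0.02,2,0,0,0.17,-1],[1.03,-0.02,2.3,0,0,0.17,-1],[1.03,-0.02,2.55,0,0,0.17,-1],[1.03,-0.02,2.8,0,0,0.17,-1],[1.03,-0.02,2.9,0,0,0.17,-1]]'; python3 -c "
from h import *
state();go([.4967,.3647,-.002],85.7)"; python3 -m pendant '[[0,0,0,0,0,0,-1],[0,0,0.03,0,0,0,-1],[0,0,0.03,0,0,0,0.2],[0,0,0.03,0,0,0,0.2],[0,0,0.03,0,0,0,0.2],[0,0,0.03,0,0,0,0.2],[0,0,-0.4,0,0,0,0.2],[0,0,-1,0,0,0,0.2],[0,0,-2,0,0,0,0.2],[0,0,-2.8,0,0,0,0.2]]'; python3 - <<'E'
from h import *
state()
p,d=shot("top")
S=None
for th in("board_1",):
  for t in manip.trace(th,"top"):
    P,uv=cloud("top",d,t['pixels']); z=P[:,2]
    s=P[z>.024][:,:2].astype(np.float32)
    if len(s)<20: continue
    yb=[]
    q=P[(z>-.003)][:,:2].astype(np.float32)
    print(round(t['p'],2),[round(v) for v in t['box']],"sink",np.round(cv2.minAreaRect(s)[0],4),np.round(cv2.minAreaRect(s)[1:][1],1),"plate",np.round(cv2.minAreaRect(q)[0],4),np.round(cv2.minAreaRect(q)[1],4),round(cv2.minAreaRect(q)[2],1))
E
```

```text
clock: 29.5
position: [0.497, 0.3625, 0.0005]
ee_rot: [0.732, 0.681, -0.0, 0.0]
ft_force: [-0.6, 0.9, -0.3]
grip_width: 0.217
grasp_force: 58.9
t 29.5 pos [0.497  0.3625 0.0005] psi 85.88 tilt 0.03 F [-0.6  0.9 -0.3] w 0.217 gf 58.9 q [-0.25  0.59 -0.59  1.67  0.37  1.   -1.03]
go [ 0.4967  0.3647 -0.002 ] 85.7 -> [0.043, -0.009, 0.049, -0.003, 0.003, 0.022]
clock: 30.75
position: [0.4973, 0.3632, 0.1449]
ee_rot: [0.732, 0.681, 0.001, 0.0]
ft_force: [0.4, -0.4, 0.1]
grip_width: 0.599
grasp_force: 0.0
t 30.75 pos [0.4973 0.3632 0.1449] psi 85.9 tilt 0.14 F [ 0.4 -0.4  0.1] w 0.599 gf 0.0 q [-0.21  0.43 -0.64  1.55  0.27  1.25 -0.96]
0.85 [306, 267, 329, 304] sink [0.4336 0.0057] 8.1 plate [0.4332 0.0056] [0.0873 0.0496] 8.3
0.71 [260, 253, 289, 298] sink [0.4607 0.1081] 14.3 plate [0.4611 0.1085] [0.0879 0.0507] 13.5
0.66 [241, 260, 262, 297] sink [0.4502 0.1679] 0.4 plate [0.4505 0.1683] [0.0878 0.0488] 0.5
0.59 [395, 178, 510, 254] sink [ 0.5763 -0.2773] 63.7 plate [ 0.6028 -0.3102] [0.2564 0.1371] 63.7
```

```bash
python3 -c "
from h import *
go([.4353,.0057,.06],188.2)"
```

```text
go [0.4353 0.0057 0.06  ] 188.2 -> [-7.266, -0.767, 1.713, 0.071, 0.016, -12.789]
```

```bash
python3 -m pendant '[[-0.8,0,0,0,0,-1.3,0.1],[-1.6,-0.1,0,0,0,-2.6,0.1],[-2.4,-0.2,0,0,0,-3.9,0.1],[-3.2,-0.3,0,0,0,-5.2,0.1],[-4,-0.4,0,0,0,-6.5,0.1],[-4.8,-0.5,0,0,0,-7.8,0.1],[-5.6,-0.6,0.2,0,0,-9.1,0.1],[-6.4,-0.7,0.4,0,0,-10.4,0.1],[-7.2,-0.77,0.6,0,0,-11.7,0.1],[-7.27,-0.77,0.8,0,0,-12.8,0.1]]'; python3 -m pendant '[[0,0,0.2,0,0,0,0.1],[0,0,0.4,0,0,0,0.1],[0,0,0.6,0,0,0,0.1],[0,0,0.8,0,0,0,0.1],[0,0,1,0,0,0,0.1],[0,0,1,0,0,0,0.1],[0,0,1,0,0,0,0.1],[0,0,1,0,0,0,0.1],[0,0,1,0,0,0,0.1],[0,0,1,0,0,0,0.1]]'; python3 -c "
from h import *
state();go([.4353,.0057,-.005],188.2)"
```

```text
clock: 32.1
position: [0.4322, 0.0001, 0.1016]
ee_rot: [-0.073, 0.997, -0.001, 0.0]
ft_force: [-0.4, 0.7, 0.6]
grip_width: 0.552
grasp_force: 0.0
clock: 33.35
position: [0.4327, 0.0029, 0.0513]
ee_rot: [-0.072, 0.997, -0.0, 0.0]
ft_force: [-0.5, -0.4, 0.1]
grip_width: 0.549
grasp_force: 0.0
t 33.35 pos [0.4327 0.0029 0.0513] psi -171.73 tilt 0.02 F [-0.5 -0.4  0.1] w 0.549 gf 0.0 q [ 0.54  0.14 -0.68  2.1   0.11  0.94  1.52]
go [ 0.4353  0.0057 -0.005 ] 188.2 -> [-0.06, 0.049, 1.127, -0.002, 0.002, 0.009]
```

```bash
python3 -m pendant '[[-0.06,0.05,0.3,0,0,0,0.1],[-0.06,0.05,0.6,0,0,0,0.1],[-0.06,0.05,0.8,0,0,0,0.1],[-0.06,0.05,1,0,0,0,0.1],[-0.06,0.05,1.1,0,0,0,0.1],[-0.06,0.05,1.13,0,0,0,0.1],[-0.06,0.05,1.13,0,0,0,0.1],[-0.06,0.05,1.13,0,0,0,0.1],[-0.06,0.05,1.13,0,0,0,-1],[-0.06,0.05,1.13,0,0,0,-1]]' 60;python3 -c "
from h import *
state()"; python3 -m pendant '[[0,0,0,0,0,0,-1],[0,0,0,0,0,0,-1],[0,0,0,0,0,0,-1],[0,0,0,0,0,0,-1],[0,0,0,0,0,0,-1],[0,0,0,0,0,0,-1],[0,0,0,0,0,0,-1],[0,0,0,0,0,0,-1],[0,0,0,0,0,0,-1],[0,0,0,0,0,0,-1]]'; python3 - <<'E'
from h import *
state()
E
```

```text
clock: 34.6
position: [0.4355, 0.0058, -0.0049]
ee_rot: [-0.072, 0.997, -0.0, 0.0]
ft_force: [-1.7, 0.1, 3.8]
grip_width: 0.213
grasp_force: 59.1
t 34.6 pos [ 0.4355  0.0058 -0.0049] psi -171.73 tilt 0.04 F [-1.7  0.1  3.8] w 0.213 gf 59.1 q [ 0.5   0.25 -0.66  2.13  0.21  0.82  1.43]
clock: 35.85
position: [0.4355, 0.0058, -0.0049]
ee_rot: [-0.072, 0.997, -0.0, 0.0]
ft_force: [-1.9, -0.4, 6.4]
grip_width: 0.221
grasp_force: 59.3
t 35.85 pos [ 0.4355  0.0058 -0.0049] psi -171.73 tilt 0.04 F [-1.9 -0.4  6.4] w 0.221 gf 59.3 q [ 0.5   0.25 -0.66  2.13  0.21  0.82  1.43]
```

```bash
python3 -c "
from h import *
n1=fx((0,-.064),(.4927,-.2342),-26.4); print(n1,fx((0,.064),(.4927,-.2342),-26.4))
go([*n1,.13],153.6)"
```

```text
[ 0.46424335 -0.29152555] [ 0.52115665 -0.17687445]
go [ 0.4642 -0.2915  0.13  ] 153.6 -> [0.285, -5.968, -2.695, -0.002, 0.004, 4.334]
```

```bash
python3 -m pendant '[[0,0,-0.3,0,0,0,-1],[0,0,-1,0,0,0,-1],[0,0,-2,0,0,0,-1],[0,-0.4,-2.7,0,0,0.5,-1],[0.05,-1.3,-2.7,0,0,1.2,-1],[0.1,-2.3,-2.7,0,0,2,-1],[0.15,-3.3,-2.7,0,0,2.8,-1],[0.2,-4.3,-2.7,0,0,3.6,-1],[0.25,-5.2,-2.7,0,0,4.3,-1],[0.28,-5.9,-2.7,0,0,4.33,-1]]'; python3 -m pendant '[[0,-0.07,0,0,0,0,-1],[0,-0.07,0.4,0,0,0,-1],[0,-0.07,0.8,0,0,0,-1],[0,-0.07,1,0,0,0,-1],[0,-0.07,1,0,0,0,-1],[0,-0.07,1,0,0,0,-1],[0,-0.07,1,0,0,0,-1],[0,-0.07,1,0,0,0,-1],[0,-0.07,1,0,0,0,-1],[0,-0.07,1,0,0,0,-1]]'; python3 - <<'E'
from h import *
state()
n1=fx((0,-.064),(.4927,-.2342),-26.4);go([*n1,.050],153.6)
p,d=shot("scene","s4",(360,170,500,275),5)
E
```

```text
clock: 37.1
position: [0.4636, -0.29, 0.1306]
ee_rot: [0.229, 0.973, 0.0, 0.0]
ft_force: [0.4, 0.5, -1.1]
grip_width: 0.219
grasp_force: 58.7
clock: 38.35
position: [0.4623, -0.2913, 0.0798]
ee_rot: [0.228, 0.974, -0.0, 0.0]
ft_force: [1.2, -0.6, -0.8]
grip_width: 0.221
grasp_force: 58.7
t 38.35 pos [ 0.4623 -0.2913  0.0798] psi 153.63 tilt 0.01 F [ 1.2 -0.6 -0.8] w 0.221 gf 58.7 q [ 0.82  0.31 -0.4   1.81  0.14  1.05  1.48]
go [ 0.4642 -0.2915  0.05  ] 153.6 -> [-0.038, 0.013, 0.595, 0.0, 0.001, 0.004]
```

View pics/s4.png

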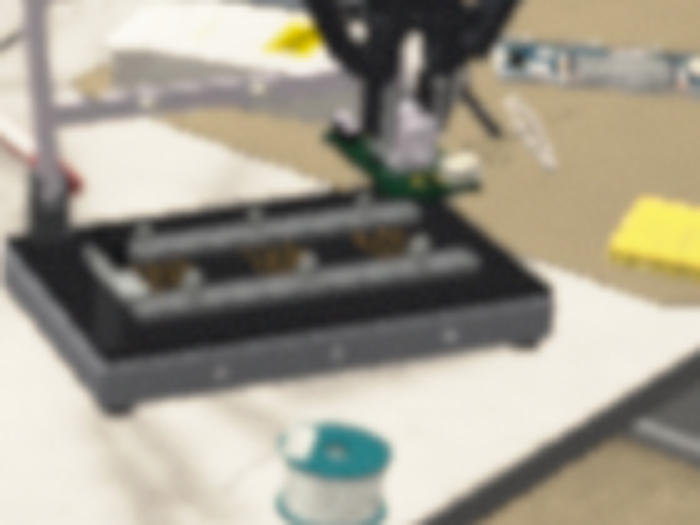

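```bash
python3 -m pendant '[[-0.04,0.01,0.2,0,0,0,-1],[-0.04,0.01,0.4,0,0,0,-1],[-0.04,0.01,0.5,0,0,0,-1],[-0.04,0.01,0.5,0,0,0,-1],[-0.04,0.01,0.5,0,0,0,-1],[-0.04,0.01,0.5,0,0,0,-1],[-0.04,0.01,0.5,0,0,0,-1],[-0.04,0.01,0.5,0,0,0,-1],[-0.04,0.01,0.5,0,0,0,-1],[-0.04,0.01,0.5,0,0,0,-1]]';python3 -c "
from h import *
state()
n1=fx((0,-.064),(.4927,-.2342),-26.4);go([*n1,.0365],153.6)"
```

```text
clock: 39.65
position: [0.4643, -0.2917, 0.0547]
ee_rot: [0.228, 0.974, -0.0, 0.0]
ft_force: [0.4, 0.4, -0.8]
grip_width: 0.217
grasp_force: 58.7
t 39.65 pos [ 0.4643 -0.2917  0.0547] psi 153.64 tilt 0.01 F [ 0.4  0.4 -0.8] w 0.217 gf 58.7 q [ 0.82  0.34 -0.39  1.82  0.15  1.01  1.47]
go [ 0.4642 -0.2915  0.0365] 153.6 -> [0.002, 0.004, 0.365, -0.001, 0.001, 0.004]
```

```bash
python3 -m pendant '[[0,0,0.05,0,0,0,-1],[0,0,0.1,0,0,0,-1],[0,0,0.14,0,0,0,-1],[0,0,0.18,0,0,0,-1],[0,0,0.2,0,0,0,-1],[0,0,0.22,0,0,0,-1],[0,0,0.24,0,0,0,-1],[0,0,0.24,0,0,0,-1],[0,0,0.24,0,0,0,-1],[0,0,0.24,0,0,0,-1]]';python3 -c "
from h import *
state();print(manip.get_obs()['torque'])"
```

```text
clock: 40.9
position: [0.4643, -0.2917, 0.0428]
ee_rot: [0.228, 0.974, -0.0, 0.0]
ft_force: [0.0, 0.3, -1.0]
grip_width: 0.22
grasp_force: 58.7
t 40.9 pos [ 0.4643 -0.2917  0.0428] psi 153.63 tilt 0.01 F [ 0.   0.3 -1. ] w 0.22 gf 58.7 q [ 0.81  0.36 -0.39  1.83  0.16  0.98  1.47]
[0.00521492 0.04115902 0.01172843]
```

```bash
python3 -m pendant '[[0,0,0.04,0,0,0,-1],[0,0,0.08,0,0,0,-1],[0,0,0.12,0,0,0,-1],[0,0,0.13,0,0,0,-1],[0,0,0.13,0,0,0,-1],[0,0,0.13,0,0,0,-1],[0,0,0.13,0,0,0,-0.1],[0,0,0.13,0,0,0,-0.1],[0,0,0.13,0,0,0,-0.1],[0,0,0.13,0,0,0,-0.1]]';python3 -c "
from h import *
state()
"; python3 -m pendant '[[0,0,-0.1,0,0,0,-0.1],[0,0,-0.4,0,0,0,-0.1],[0,0,-1,0,0,0,-0.1],[0,0,-1.7,0,0,0,-0.1],[0,0,-2.4,0,0,0,-0.1],[0,0.9,-2.4,0,0,-0.5,-0.1],[0,1.9,-2.4,0,0,-1.3,-0.1],[0,2.9,-2.4,0,0,-2.3,0.1],[0,3.9,-2.4,0,0,-3,0.1],[0,4.9,-2.4,0,0,-3.5,0.1]]'; python3 - <<'E'
from h import *
state()
p,d=shot("top")
def rep(th,lo):
  for t in manip.trace(th,"top"):
    P,uv=cloud("top",d,t['pixels']); z=P[:,2]
    s=P[z>lo][:,:2].astype(np.float32)
    if len(s)<20: continue
    q=P[(z>-.003)][:,:2].astype(np.float32)
    print(th,round(t['p'],2),[round(v) for v in t['box']],"sink",np.round(cv2.minAreaRect(s)[0],4),round(cv2.minAreaRect(s)[2],1),"plate",np.round(cv2.minAreaRect(q)[0],4),np.round(cv2.minAreaRect(q)[1],4),round(cv2.minAreaRect(q)[2],1),"ztop",np.percentile(z,97).round(4))
rep("board_1",.024)
a=fx((0,-.064),(.4908,-.234),-26.4); P,uv=cloud("top",d,d>0); k=(np.linalg.norm(P[:,:2]-a,axis=1)<.035)&(P[:,2]>.064); s=P[k]; print("nest1 sink",s.mean(0).round(4),np.median(s[:,2]),cv2.minAreaRect(s[:,:2].astype(np.float32)),"exp",a)
go([.4627,.1082,.10],194)
E
```

```text
clock: 42.15
position: [0.4642, -0.2917, 0.0361]
ee_rot: [0.228, 0.974, -0.0, -0.0]
ft_force: [-0.1, 0.4, 0.6]
grip_width: 0.451
grasp_force: 0.0
t 42.15 pos [ 0.4642 -0.2917  0.0361] psi 153.64 tilt 0.0 F [-0.1  0.4  0.6] w 0.451 gf 0.0 q [ 0.81  0.37 -0.39  1.84  0.17  0.97  1.46]
clock: 43.4
position: [0.5738, -0.0709, 0.1576]
ee_rot: [-0.015, 1.0, -0.0, 0.001]
ft_force: [1.2, -0.2, -0.5]
grip_width: 0.551
grasp_force: 0.0
t 43.4 pos [ 0.5738 -0.0709  0.1576] psi -178.23 tilt 0.09 F [ 1.2 -0.2 -0.5] w 0.551 gf 0.0 q [ 0.54  0.33 -0.6   1.64  0.19  1.24  1.5 ]
board_1 0.75 [239, 262, 260, 296] sink [0.4503 0.1679] 0.4 plate [0.4519 0.1685] [0.091  0.0491] 0.3 ztop 0.0286
board_1 0.74 [436, 248, 462, 293] sink [ 0.4619 -0.2939] 67.5 plate [ 0.4619 -0.2939] [0.0513 0.0894] 67.5 ztop 0.0725
board_1 0.7 [258, 255, 290, 297] sink [0.4613 0.1081] 13.5 plate [0.4599 0.1086] [0.0858 0.0482] 14.7 ztop 0.0297
nest1 sink [ 0.4627 -0.2919  0.0699] 0.0702623854232961 ((0.4628567397594452, -0.29206153750419617), (0.020978916436433792, 0.035720206797122955), 63.851234436035156) exp [ 0.46234335 -0.29132555]
go [0.4627 0.1082 0.1   ] 194 -> [2.109, 3.552, 1.158, 0.017, 0.019, -1.475]
```

```bash
python3 -m pendant '[[0.6,1,0,0,0,-0.4,0.1],[1.2,2,0,0,0,-0.8,0.1],[1.7,3,0.3,0,0,-1.2,0.1],[2.1,3.55,0.7,0,0,-1.47,0.1],[2.1,3.55,1.16,0,0,-1.47,0.1],[2.1,3.55,1.16,0,0,-1.47,0.1],[2.1,3.55,1.16,0,0,-1.47,0.1],[2.1,3.55,1.16,0,0,-1.47,0.1],[2.1,3.55,1.16,0,0,-1.47,0.1],[2.1,3.55,1.16,0,0,-1.47,0.1]]';python3 -c "
from h import *
state();go([.4627,.1083,-.005],194)"
```

```text
clock: 44.75
position: [0.4632, 0.1021, 0.0984]
ee_rot: [-0.116, 0.993, -0.0, 0.0]
ft_force: [-0.4, 0.1, 0.2]
grip_width: 0.547
grasp_force: 0.0
t 44.75 pos [0.4632 0.1021 0.0984] psi -166.62 tilt 0.02 F [-0.4  0.1  0.2] w 0.547 gf 0.0 q [ 0.4   0.18 -0.77  1.95  0.14  1.06  1.38]
go [ 0.4627  0.1083 -0.005 ] 194 -> [-0.017, 0.122, 2.069, -0.001, 0.002, -0.078]
```

```bash
python3 -m pendant '[[-0.02,0.12,0.3,0,0,-0.08,0.1],[-0.02,0.12,0.8,0,0,-0.08,0.1],[-0.02,0.12,1.3,0,0,-0.08,0.1],[-0.02,0.12,1.7,0,0,-0.08,0.1],[-0.02,0.12,1.9,0,0,-0.08,0.1],[-0.02,0.12,2.03,0,0,-0.08,0.1],[-0.02,0.12,2.07,0,0,-0.08,0.1],[-0.02,0.12,2.07,0,0,-0.08,0.1],[-0.02,0.12,2.07,0,0,-0.08,-1],[-0.02,0.12,2.07,0,0,-0.08,-1]]' 60; python3 -m pendant '[[0,0,0,0,0,0,-1],[0,0,0,0,0,0,-1],[0,0,0,0,0,0,-1],[0,0,0,0,0,0,-1],[0,0,0,0,0,0,-1],[0,0,-0.2,0,0,0,-1],[0,0,-0.6,0,0,0,-1],[0,0,-1.2,0,0,0,-1],[0,0,-2,0,0,0,-1],[0,0,-2.7,0,0,0,-1]]'; python3 - <<'E'
from h import *
state(); go([.4927,-.2342,.13],153.6)
E
```

```text
clock: 46.0
position: [0.4631, 0.1084, -0.0047]
ee_rot: [-0.122, 0.993, -0.0, 0.0]
ft_force: [-0.5, -0.4, 5.1]
grip_width: 0.222
grasp_force: 59.2
clock: 47.25
position: [0.4625, 0.1085, 0.1316]
ee_rot: [-0.122, 0.992, -0.0, 0.0]
ft_force: [1.3, -0.4, -1.3]
grip_width: 0.219
grasp_force: 58.7
t 47.25 pos [0.4625 0.1085 0.1316] psi -165.94 tilt 0.04 F [ 1.3 -0.4 -1.3] w 0.219 gf 58.7 q [ 0.42  0.14 -0.79  1.92  0.11  1.13  1.41]
go [ 0.4927 -0.2342  0.13  ] 153.6 -> [1.08, -6.795, 0.032, 0.0, 0.005, 5.057]
```

```bash
python3 -m pendant '[[0.1,-0.4,-0.1,0,0,0.3,-1],[0.2,-1.2,-0.1,0,0,1,-1],[0.3,-2,-0.1,0,0,1.7,-1],[0.5,-3,-0.1,0,0,2.4,-1],[0.6,-4,-0.1,0,0,3.1,-1],[0.8,-5,-0.1,0,0,3.8,-1],[1,-6,-0.1,0,0,4.5,-1],[1.08,-6.5,0,0,0,5.06,-1],[1.08,-6.8,0,0,0,5.06,-1],[1.08,-6.8,0.03,0,0,5.06,-1]]'; python3 -m pendant '[[0,0,0.3,0,0,0,-1],[0,0,0.7,0,0,0,-1],[0,0,1.1,0,0,0,-1],[0,0,1.4,0,0,0,-1],[0,0,1.45,0,0,0,-1],[0,0,1.45,0,0,0,-1],[0,0,1.45,0,0,0,-1],[0,0,1.45,0,0,0,-1],[0,0,1.45,0,0,0,-1],[0,0,1.45,0,0,0,-1]]'; python3 - <<'E'
from h import *
state(); go([.4927,-.2342,.0428],153.6)
E
```

```text
clock: 48.5
position: [0.4925, -0.235, 0.1279]
ee_rot: [0.229, 0.974, 0.0, -0.0]
ft_force: [-0.0, 0.3, -0.8]
grip_width: 0.218
grasp_force: 58.7
clock: 49.75
position: [0.4927, -0.2347, 0.0558]
ee_rot: [0.229, 0.973, -0.0, 0.0]
ft_force: [0.0, -0.3, -0.4]
grip_width: 0.218
grasp_force: 58.7
t 49.75 pos [ 0.4927 -0.2347  0.0558] psi 153.55 tilt 0.02 F [ 0.  -0.3 -0.4] w 0.218 gf 58.7 q [ 0.74  0.34 -0.44  1.83  0.17  1.01  1.34]
go [ 0.4927 -0.2342  0.0428] 153.6 -> [0.005, 0.009, 0.26, -0.001, 0.002, -0.006]
```

```bash
python3 -m pendant '[[0,0,0.05,0,0,0,-1],[0,0.01,0.1,0,0,0,-1],[0,0.01,0.14,0,0,0,-1],[0,0.01,0.18,0,0,0,-1],[0,0.01,0.2,0,0,0,-1],[0,0.01,0.22,0,0,0,-1],[0,0.01,0.24,0,0,0,-1],[0,0.01,0.26,0,0,0,-1],[0,0.01,0.26,0,0,0,-1],[0,0.01,0.26,0,0,0,-1]]';python3 -c "
from h import *
state();print(manip.get_obs()['torque'])"
```

```text
clock: 51.0
position: [0.4929, -0.2342, 0.0428]
ee_rot: [0.229, 0.973, -0.0, 0.0]
ft_force: [0.4, -0.3, -0.8]
grip_width: 0.223
grasp_force: 58.7
t 51.0 pos [ 0.4929 -0.2342  0.0428] psi 153.55 tilt 0.01 F [ 0.4 -0.3 -0.8] w 0.223 gf 58.7 q [ 0.73  0.36 -0.43  1.84  0.18  0.98  1.33]
[ 0.02047062 -0.00314322  0.05603807]
```

```bash
python3 -m pendant '[[0,0,0.04,0,0,0,-1],[0,0,0.08,0,0,0,-1],[0,0,0.12,0,0,0,-1],[0,0,0.13,0,0,0,-1],[0,0,0.13,0,0,0,-1],[0,0,0.13,0,0,0,-1],[0,0,0.13,0,0,0,-0.1],[0,0,0.13,0,0,0,-0.1],[0,0,0.13,0,0,0,-0.1],[0,0,0.13,0,0,0,-0.1]]'; python3 -m pendant '[[0,0,-0.1,0,0,0,-0.1],[0,0,-0.4,0,0,0,-0.1],[0,0,-1,0,0,0,-0.1],[0,0,-1.7,0,0,0,-0.1],[0,0,-2.4,0,0,0,-0.1],[0,0.9,-2.4,0,0,-0.5,-0.1],[0,1.9,-2.4,0,0,-1.3,-0.1],[0,2.9,-2.4,0,0,-2.3,0.1],[0,3.9,-2.4,0,0,-3,0.1],[0,4.9,-2.4,0,0,-3.2,0.1]]'; python3 - <<'E'
from h import *
state()
p,d=shot("top")
for t in manip.trace("board_1","top"):
    P,uv=cloud("top",d,t['pixels']); z=P[:,2]
    s=P[z>.024][:,:2].astype(np.float32)
    if len(s)<20: continue
    q=P[(z>-.003)][:,:2].astype(np.float32)
    print(round(t['p'],2),[round(v) for v in t['box']],"sink",np.round(cv2.minAreaRect(s)[0],4),round(cv2.minAreaRect(s)[2],1),"plate",np.round(cv2.minAreaRect(q)[0],4),np.round(cv2.minAreaRect(q)[1],4),round(cv2.minAreaRect(q)[2],1),"ztop",np.percentile(z,97).round(4))
P,uv=cloud("top",d,d>0)
for y in(-.064,0):
    a=fx((0,y),(.4908,-.234),-26.4); k=(np.linalg.norm(P[:,:2]-a,axis=1)<.03)&(P[:,2]>.064); s=P[k]; print("sink",len(s),s.mean(0).round(4),cv2.minAreaRect(s[:,:2].astype(np.float32)),"exp",a)
go([.452,.168,.10],180.4)
E
```

```text
clock: 52.25
position: [0.4929, -0.2342, 0.0361]
ee_rot: [0.229, 0.973, 0.0, -0.0]
ft_force: [-0.5, 0.2, -0.5]
grip_width: 0.45
grasp_force: 0.0
clock: 53.5
position: [0.6028, -0.0136, 0.1576]
ee_rot: [0.007, 1.0, -0.0, 0.001]
ft_force: [-0.3, -0.5, 0.9]
grip_width: 0.552
grasp_force: 0.0
t 53.5 pos [ 0.6028 -0.0136  0.1576] psi 179.23 tilt 0.08 F [-0.3 -0.5  0.9] w 0.552 gf 0.0 q [ 0.44  0.39 -0.62  1.57  0.23  1.26  1.34]
0.98 [407, 239, 439, 282] sink [ 0.4626 -0.1973] 36.5 plate [ 0.4626 -0.1973] [0.0794 0.1942] 36.5 ztop 0.0729
0.9 [427, 248, 461, 291] sink [ 0.4621 -0.2936] 62.6 plate [ 0.4621 -0.2936] [0.0539 0.0891] 62.6 ztop 0.0727
sink 125 [ 0.4626 -0.2916  0.0701] ((0.46329858899116516, -0.29228675365448), (0.020719528198242188, 0.036665841937065125), 64.01300811767578) exp [ 0.46234335 -0.29132555]
sink 102 [ 0.4917 -0.2346  0.0703] ((0.4917800724506378, -0.2350887656211853), (0.020059684291481972, 0.03583367541432381), 62.92520523071289) exp [ 0.4908 -0.234 ]
go [0.452 0.168 0.1  ] 180.4 -> [3.05, 3.493, 1.158, 0.024, 0.014, -0.094]
```

```bash
python3 -m pendant '[[0.8,1,0,0,0,0,0.1],[1.6,2,0,0,0,0,0.1],[2.4,2.8,0.2,0,0,0,0.1],[2.6,3.2,0.2,0,0,0,0.1],[2.6,3.3,0.2,0,0,-0.1,0.1],[2.6,3.4,0.2,0,0,-0.1,0.1],[2.6,3.5,0.2,0,0,-0.1,0.1],[2.6,3.5,0.2,0,0,-0.1,0.1],[2.6,3.5,0.2,0,0,-0.1,0.1],[2.6,3.5,0.2,0,0,-0.1,0.1]]';python3 - <<'E'
from h import *
state()
p,d=shot("top"); P,uv=cloud("top",d,d>0)
for n in("top","scene"):
    if n=="scene": p,d=shot("scene"); P,uv=cloud("scene",d,d>0)
    k=(P[:,0]>.35)&(P[:,0]<.56)&(P[:,1]>-.02)&(P[:,1]<.28)&(P[:,2]>.024)&(P[:,2]<.036); s=P[k]
    print(n,k.sum(), s.mean(0).round(4) if k.sum() else '', cv2.minAreaRect(s[:,:2].astype(np.float32)) if k.sum() else '')
go([.452,.168,-.005],180.4)
E
```

```text
clock: 54.85
position: [0.4747, 0.1618, 0.1461]
ee_rot: [0.001, 1.0, -0.0, -0.0]
ft_force: [-0.5, 0.4, 0.5]
grip_width: 0.551
grasp_force: 0.0
t 54.85 pos [0.4747 0.1618 0.1461] psi 179.93 tilt 0.01 F [-0.5  0.4  0.5] w 0.551 gf 0.0 q [ 0.29  0.19 -0.77  1.84  0.14  1.17  1.04]
top 0  
scene 123 [0.45   0.1712 0.0295] ((0.45283976197242737, 0.1694820523262024), (0.02181090973317623, 0.04056626930832863), 88.23912048339844)
go [ 0.452  0.168 -0.005] 180.4 -> [0.454, 0.123, 3.024, -0.001, 0.0, -0.058]
```

Board is still there (scene: sink centre ≈ (0.453, 0.169)). Grip it.

```bash
python3 -m pendant '[[0.2,0.1,0.4,0,0,-0.06,0.1],[0.45,0.12,1,0,0,-0.06,0.1],[0.45,0.12,1.6,0,0,-0.06,0.1],[0.45,0.12,2,0,0,-0.06,0.1],[0.45,0.12,2.2,0,0,-0.06,0.1],[0.45,0.12,2.2,0,0,-0.06,0.1],[0.45,0.12,2.2,0,0,-0.06,0.1],[0.45,0.12,2.2,0,0,-0.06,0.1],[0.45,0.12,2.2,0,0,-0.06,0.1],[0.45,0.12,2.2,0,0,-0.06,0.1]]';python3 - <<'E'
from h import *
state(); go([.452,.168,-.005],180.4)
E
```

```text
clock: 56.2
position: [0.4522, 0.1681, 0.0364]
ee_rot: [-0.004, 1.0, -0.0, 0.0]
ft_force: [0.5, -0.3, 0.4]
grip_width: 0.553
grasp_force: 0.0
t 56.2 pos [0.4522 0.1681 0.0364] psi -179.57 tilt 0.02 F [ 0.5 -0.3  0.4] w 0.553 gf 0.0 q [ 0.23  0.3  -0.75  1.99  0.25  0.95  0.93]
go [ 0.452  0.168 -0.005] 180.4 -> [0.005, -0.001, 0.827, -0.001, 0.003, 0.004]
```

```bash
python3 -m pendant '[[0,0,0.3,0,0,0,0.1],[0,0,0.5,0,0,0,0.1],[0,0,0.7,0,0,0,0.1],[0,0,0.83,0,0,0,0.1],[0,0,0.83,0,0,0,0.1],[0,0,0.83,0,0,0,-1],[0,0,0.83,0,0,0,-1],[0,0,0.83,0,0,0,-1],[0,0,0.83,0,0,0,-1],[0,0,0.83,0,0,0,-1]]' 60; python3 -m pendant '[[0,0,0,0,0,0,-1],[0,0,0,0,0,0,-1],[0,0,0,0,0,0,-1],[0,0,-0.1,0,0,0,-1],[0,0,-0.3,0,0,0,-1],[0,0,-0.8,0,0,0,-1],[0,0,-1.5,0,0,0,-1],[0,0,-2.2,0,0,0,-1],[0,0,-2.7,0,0,0,-1],[0,0,-2.7,0,0,0,-1]]'; python3 - <<'E'
from h import *
state(); n3=fx((0,.064),(.4927,-.2342),-26.4);print(n3);go([*n3,.13],153.6)
E
```

```text
clock: 57.45
position: [0.4526, 0.1683, -0.0047]
ee_rot: [-0.004, 1.0, 0.0, 0.001]
ft_force: [-1.0, 0.2, 5.9]
grip_width: 0.216
grasp_force: 59.3
clock: 58.7
position: [0.4532, 0.1685, 0.1318]
ee_rot: [-0.004, 1.0, 0.0, 0.002]
ft_force: [-0.7, 0.2, -0.5]
grip_width: 0.221
grasp_force: 58.7
t 58.7 pos [0.4532 0.1685 0.1318] psi -179.57 tilt 0.22 F [-0.7  0.2 -0.5] w 0.221 gf 58.7 q [ 0.29  0.16 -0.79  1.9   0.12  1.13  1.03]
[ 0.52115665 -0.17687445]
go [ 0.5212 -0.1769  0.13  ] 153.6 -> [-1.307, -6.918, 0.039, 0.008, 0.026, 3.354]
```

```bash
python3 -m pendant '[[-0.1,-0.4,-0.2,0,0,0.2,-1],[-0.2,-1.2,-0.2,0,0,0.6,-1],[-0.4,-2.1,-0.2,0,0,1.1,-1],[-0.6,-3.1,-0.2,0,0,1.6,-1],[-0.8,-4.1,-0.2,0,0,2.1,-1],[-1,-5.1,-0.2,0,0,2.6,-1],[-1.15,-6.1,-0.2,0,0,3,-1],[-1.3,-6.6,-0.1,0,0,3.35,-1],[-1.3,-6.92,0,0,0,3.35,-1],[-1.3,-6.92,0.04,0,0,3.35,-1]]'; python3 -m pendant '[[0,0,0.2,0,0,0,-1],[0,0,0.5,0,0,0,-1],[0,0,0.9,0,0,0,-1],[0,0,1.2,0,0,0,-1],[0,0,1.4,0,0,0,-1],[0,0,1.45,0,0,0,-1],[0,0,1.45,0,0,0,-1],[0,0,1.45,0,0,0,-1],[0,0,1.45,0,0,0,-1],[0,0,1.45,0,0,0,-1]]'; python3 - <<'E'
from h import *
state(); n3=fx((0,.064),(.4927,-.2342),-26.4);go([*n3,.0428],153.6)
E
```

```text
clock: 59.95
position: [0.5191, -0.1775, 0.1268]
ee_rot: [0.228, 0.974, 0.0, -0.001]
ft_force: [-0.5, -0.2, 0.3]
grip_width: 0.22
grasp_force: 58.7
clock: 61.2
position: [0.5199, -0.1775, 0.0555]
ee_rot: [0.228, 0.974, -0.0, 0.0]
ft_force: [0.5, -0.3, -0.2]
grip_width: 0.217
grasp_force: 58.7
t 61.2 pos [ 0.5199 -0.1775  0.0555] psi 153.63 tilt 0.03 F [ 0.5 -0.3 -0.2] w 0.217 gf 58.7 q [ 0.64  0.35 -0.46  1.82  0.18  1.01  1.22]
go [ 0.5212 -0.1769  0.0428] 153.6 -> [-0.017, 0.022, 0.253, -0.0, 0.004, 0.004]
```

```bash
python3 -m pendant '[[-0.02,0.02,0,0,0,0,-1],[-0.02,0.02,0.06,0,0,0,-1],[-0.02,0.02,0.12,0,0,0,-1],[-0.02,0.02,0.16,0,0,0,-1],[-0.02,0.02,0.19,0,0,0,-1],[-0.02,0.02,0.22,0,0,0,-1],[-0.02,0.02,0.24,0,0,0,-1],[-0.02,0.02,0.25,0,0,0,-1],[-0.02,0.02,0.25,0,0,0,-1],[-0.02,0.02,0.25,0,0,0,-1]]';python3 -c "
from h import *
state();print(manip.get_obs()['torque'])"
```

```text
clock: 62.45
position: [0.5211, -0.177, 0.0428]
ee_rot: [0.228, 0.974, -0.0, 0.0]
ft_force: [0.8, 0.3, 0.2]
grip_width: 0.222
grasp_force: 58.7
t 62.45 pos [ 0.5211 -0.177   0.0428] psi 153.63 tilt 0.01 F [0.8 0.3 0.2] w 0.222 gf 58.7 q [ 0.63  0.37 -0.46  1.82  0.19  0.99  1.21]
[-0.04096124 -0.04869348 -0.00087731]
```

Now seat, release, and lift straight up, then back away toward the robot to look.

```bash
python3 -m pendant '[[0,0,0.04,0,0,0,-1],[0,0,0.08,0,0,0,-1],[0,0,0.12,0,0,0,-1],[0,0,0.13,0,0,0,-1],[0,0,0.13,0,0,0,-1],[0,0,0.13,0,0,0,-1],[0,0,0.13,0,0,0,-0.1],[0,0,0.13,0,0,0,-0.1],[0,0,0.13,0,0,0,-0.1],[0,0,0.13,0,0,0,-0.1]]'; python3 -m pendant '[[0,0,-0.1,0,0,0,-0.1],[0,0,-0.4,0,0,0,-0.1],[0,0,-1,0,0,0,-0.1],[0,0,-1.7,0,0,0,-0.1],[0,0,-2.6,0,0,0,-0.1],[0,0.9,-3.2,0,0,0,-0.1],[0,1.9,-3.5,0,0,0,-0.1],[0,2.9,-3.5,0,0,0,-0.1],[0,3.9,-3.5,0,0,0,-0.1],[0,4.4,-3.5,0,0,0,-0.1]]'; python3 - <<'E'
from h import *
state()
p,d=shot("top","t5",(120,190,500,330),2.1)
P,uv=cloud("top",d,d>0)
for y in(-.064,0,.064):
    a=fx((0,y),(.4908,-.234),-26.4); k=(np.linalg.norm(P[:,:2]-a,axis=1)<.03)&(P[:,2]>.064)&(P[:,2]<.1); s=P[k]; print("sink",len(s),s.mean(0).round(4),cv2.minAreaRect(s[:,:2].astype(np.float32)),"exp",a)
    k=(np.linalg.norm(P[:,:2]-a,axis=1)<.04)&(P[:,2]>.044)&(P[:,2]<.052); print("  plate z",k.sum(),np.median(P[k,2]))
print(manip.tip_of("tray","top")[:1],[ (t['p'],t['box']) for t in manip.find_in("tested_1","top")[:3]])
k=(np.linalg.norm(P[:,:2]-[.495,.3647],axis=1)<.05)&(P[:,2]>.005)&(P[:,2]<.05); print("tray board z",np.percentile(P[k,2],[50,97]),P[k&(P[:,2]>.028)].mean(0))
E
```

```text
clock: 63.7
position: [0.521, -0.177, 0.0361]
ee_rot: [0.228, 0.974, -0.0, -0.0]
ft_force: [0.1, 0.9, -0.5]
grip_width: 0.449
grasp_force: 0.0
clock: 64.95
position: [0.6193, 0.0236, 0.2125]
ee_rot: [0.226, 0.974, 0.001, 0.0]
ft_force: [-0.1, -0.1, -0.2]
grip_width: 0.453
grasp_force: 0.0
t 64.95 pos [0.6193 0.0236 0.2125] psi 153.82 tilt 0.1 F [-0.1 -0.1 -0.2] w 0.453 gf 0.0 q [ 0.34  0.38 -0.58  1.45  0.21  1.37  0.86]
sink 122 [ 0.4626 -0.2922  0.0701] ((0.46272754669189453, -0.29205766320228577), (0.02032840996980667, 0.03580384701490402), 64.31836700439453) exp [ 0.46234335 -0.29132555]
  plate z 421 0.04804471175599612
sink 101 [ 0.4919 -0.2349  0.0696] ((0.4920333921909332, -0.23544438183307648), (0.02064014971256256, 0.037004947662353516), 64.71755981445312) exp [ 0.4908 -0.234 ]
  plate z 435 0.047893816988364035
sink 89 [ 0.5192 -0.1778  0.0708] ((0.5193396210670471, -0.17785227298736572), (0.020172422751784325, 0.03692515939474106), 62.635887145996094) exp [ 0.51925665 -0.17667445]
  plate z 307 0.047879150642457624
[{'pixel': [170.5, 260.9], 'p': 0.78}] [(0.77, [150.2, 250.8, 191.5, 274.3]), (0.53, [429.1, 248.3, 461.9, 289.7]), (0.48, [381.8, 176.7, 509.9, 307.9])]
tray board z [0.00939274 0.03297724] [0.49526334 0.36015423 0.03209516]
```

View pics/t5.png

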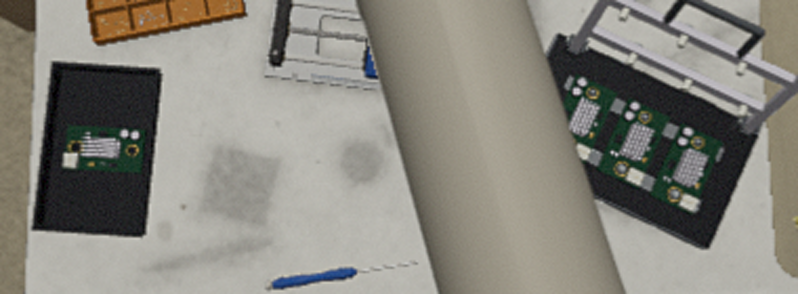

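```bash
python3 -c "
from h import *
go([.5995,-.2886,.27],63.6)"
```

```text
go [ 0.5995 -0.2886  0.27  ] 63.6 -> [-2.394, -5.739, -1.163, 0.006, -0.003, 11.273]
```

```bash
python3 -m pendant '[[-0.1,-0.3,-1,0,0,1.3,-0.2],[-0.3,-0.8,-1.3,0,0,2.6,-0.2],[-0.6,-1.6,-1.3,0,0,3.9,-0.2],[-1,-2.5,-1.3,0,0,5.2,-0.2],[-1.4,-3.4,-1.3,0,0,6.5,-0.2],[-1.8,-4.3,-1.3,0,0,7.8,-0.2],[-2.1,-5,-1.3,0,0,9.1,-0.2],[-2.39,-5.6,-1.3,0,0,10.4,-0.2],[-2.39,-5.74,-1.3,0,0,11.27,-0.2],[-2.39,-5.74,-1.2,0,0,11.27,-0.2]]'; python3 -m pendant '[[0,0,0,0,0,0,-0.2],[0,0,0,0,0,0,-0.2],[0,0,0,0,0,0,-0.2],[0,0,0,0,0,0,-0.2],[0,0,0,0,0,0,-0.2],[0,0,0,0,0,0,-0.2],[0,0,0,0,0,0,-0.2],[0,0,0,0,0,0,-0.2],[0,0,0,0,0,0,-0.2],[0,0,0,0,0,0,-0.2]]';python3 -c "
from h import *
state();go([.5995,-.2886,.186],63.6)"
```

```text
clock: 66.35
position: [0.5974, -0.2921, 0.2721]
ee_rot: [0.851, 0.525, 0.0, 0.001]
ft_force: [-0.9, -0.7, 0.8]
grip_width: 0.399
grasp_force: 0.0
clock: 67.6
position: [0.5984, -0.29, 0.2712]
ee_rot: [0.85, 0.526, 0.0, 0.0]
ft_force: [0.8, 0.2, 0.6]
grip_width: 0.401
grasp_force: 0.0
t 67.6 pos [ 0.5984 -0.29    0.2712] psi 63.47 tilt 0.0 F [0.8 0.2 0.6] w 0.401 gf 0.0 q [ 0.53  0.41 -0.22  1.24  0.09  1.5  -0.14]
go [ 0.5995 -0.2886  0.186 ] 63.6 -> [0.036, 0.007, 1.705, 0.0, 0.0, -0.016]
```

```bash
python3 -m pendant '[[0.03,0,0.4,0,0,0,-0.2],[0.03,0,0.9,0,0,0,-0.2],[0.03,0,1.3,0,0,0,-0.2],[0.03,0,1.6,0,0,0,-0.2],[0.03,0,1.7,0,0,0,-0.2],[0.03,0,1.7,0,0,0,-0.2],[0.03,0,1.7,0,0,0,-1],[0.03,0,1.7,0,0,0,-1],[0.03,0,1.7,0,0,0,-1],[0.03,0,1.7,0,0,0,-1]]' 25; python3 -m pendant '[[0,0,0,0,0,0,-1],[0,0,0,0,0,0,-1],[0,0,0,0,0,0,-1],[0,0,0,0,0,0,-1],[0,0,0,0,0,0,-1],[0,0,0,0,0,0,-1],[0,0,0,0,0,0,-1],[0,0,0,0,0,0,-1],[0,0,0,0,0,0,-1],[0,0,0,0,0,0,-1]]';python3 -c "
from h import *
state();go([.4162,-.1974,.0391],63.6)"
```

```text
clock: 68.85
position: [0.5995, -0.2889, 0.1872]
ee_rot: [0.85, 0.526, 0.0, 0.001]
ft_force: [0.5, 0.7, 6.0]
grip_width: 0.101
grasp_force: 25.1
clock: 70.1
position: [0.5995, -0.2889, 0.1871]
ee_rot: [0.85, 0.526, 0.0, 0.001]
ft_force: [0.9, 0.2, 4.6]
grip_width: 0.107
grasp_force: 25.1
t 70.1 pos [ 0.5995 -0.2889  0.1871] psi 63.47 tilt 0.1 F [0.9 0.2 4.6] w 0.107 gf 25.1 q [ 0.54  0.44 -0.22  1.37  0.1   1.34 -0.15]
go [ 0.4162 -0.1974  0.0391] 63.6 -> [0.0, -4.103, 2.954, 0.012, -0.0, -0.016]
```

```bash
python3 -m pendant '[[0,-0.3,-0.09,0,0,0,-1],[0,-0.6,-0.14,0,0,0,-1],[0,-0.91,-0.17,0,0,0,-1],[0,-1.22,-0.16,0,0,0,-1],[0,-1.53,-0.12,0,0,0,-1],[0,-1.83,-0.06,0,0,0,-1],[0,-2.12,0.04,0,0,0,-1],[0,-2.41,0.17,0,0,0,-1],[0,-2.68,0.32,0,0,0,-1],[0,-2.93,0.5,0,0,0,-1]]'; python3 -m pendant '[[0,-0.21,0.18,0,0,0,-1],[0,-0.4,0.39,0,0,0,-1],[0,-0.57,0.6,0,0,0,-1],[0,-0.73,0.84,0,0,0,-1],[0,-0.86,1.08,0,0,0,-1],[0,-0.97,1.34,0,0,0,-1],[0,-1.06,1.6,0,0,0,-1],[0,-1.12,1.87,0,0,0,-1],[0,-1.16,2.15,0,0,0,-1],[0,-1.17,2.35,0,0,0,-1]]';python3 -c "
from h import *
state()"
python3 -m pendant '[[0,0,0.04,0,0,0,-1],[0,0,0.08,0,0,0,-1],[0,0,0.1,0,0,0,-1],[0,0,0.1,0,0,0,-1],[0,0,0.1,0,0,0,-1],[0,0,0.1,0,0,0,-1],[0,0,0.1,0,0,0,-1],[0,0,0.1,0,0,0,-1],[0,0,0.1,0,0,0,-1],[0,0,0.1,0,0,0,-1]]'
python3 -c "
from h import *
state()"
```

```text
clock: 71.35
position: [0.4681, -0.2235, 0.1615]
ee_rot: [0.851, 0.526, 0.0, 0.001]
ft_force: [3.0, -1.8, -0.3]
grip_width: 0.101
grasp_force: 24.9
clock: 72.6
position: [0.4162, -0.1974, 0.043]
ee_rot: [0.85, 0.526, 0.0, 0.001]
ft_force: [5.0, -3.5, 2.8]
grip_width: 0.102
grasp_force: 24.6
t 72.6 pos [ 0.4162 -0.1974  0.043 ] psi 63.47 tilt 0.08 F [ 5.  -3.5  2.8] w 0.102 gf 24.6 q [ 0.59  0.17 -0.26  2.06  0.05  0.92 -0.16]
clock: 73.85
position: [0.4164, -0.1974, 0.0406]
ee_rot: [0.85, 0.526, 0.0, 0.001]
ft_force: [-8.5, 2.0, 34.2]
grip_width: 0.104
grasp_force: 28.2
t 73.85 pos [ 0.4164 -0.1974  0.0406] psi 63.47 tilt 0.08 F [-8.5  2.  34.2] w 0.104 gf 28.2 q [ 0.59  0.17 -0.26  2.06  0.06  0.92 -0.17]
```

```bash
python3 -m pendant '[[0,0,0,0,0,0,-0.2],[0,0,0,0,0,0,-0.2],[0,0,0,0,0,0,-0.2],[0,0,0,0,0,0,-0.2],[0,0,-0.5,0,0,0,-0.2],[0,0,-1.2,0,0,0,-0.2],[0,0,-2,0,0,0,-0.2],[0,0,-2.7,0,0,0,-0.2],[0,0,-2.7,0,0,0,-0.2],[0,0,-2.7,0,0,0,-0.2]]'
python3 - <<'E'
from h import *
state(); p,d=shot("top"); P,uv=cloud("top",d,d>0)
a=np.radians(-26.4); e=np.array([[np.cos(a),np.sin(a)],[-np.sin(a),np.cos(a)]]); f=(P[:,:2]-[.4908,-.234])@e.T
k=(abs(f[:,0])<.075)&(abs(f[:,1])<.13)&(P[:,2]>.066)&(P[:,2]<.08)&(abs(f[:,1])>.1); A=np.polyfit(f[k,0],P[k,2],1); print("side-bar z slope",k.sum(),A)
go([.4957,-.1026,.15],-26.4)
E
```

```text
clock: 75.1
position: [0.4153, -0.197, 0.173]
ee_rot: [0.85, 0.526, -0.0, -0.0]
ft_force: [0.4, -0.1, -0.3]
grip_width: 0.398
grasp_force: 0.0
t 75.1 pos [ 0.4153 -0.197   0.173 ] psi 63.47 tilt 0.05 F [ 0.4 -0.1 -0.3] w 0.398 gf 0.0 q [ 0.6   0.01 -0.26  1.92  0.    1.21 -0.12]
side-bar z slope 271 [-0.00859256  0.07174039]
go [ 0.4957 -0.1026  0.15  ] -26.4 -> [2.409, 0.601, 0.452, -0.008, 0.01, 11.234]
```

Frame is level (slope 0.009 rad). On to the latch.

```bash
python3 -m pendant '[[0.8,0.2,0,0,0,1.3,0],[1.6,0.4,0,0,0,2.6,0],[2.4,0.6,0.2,0,0,3.9,0],[2.41,0.6,0.3,0,0,5.2,0],[2.41,0.6,0.45,0,0,6.5,0],[2.41,0.6,0.45,0,0,7.8,0],[2.41,0.6,0.45,0,0,9.1,0],[2.41,0.6,0.45,0,0,10.4,0],[2.41,0.6,0.45,0,0,11.23,0],[2.41,0.6,0.45,0,0,11.23,0]]'; python3 -m pendant '[[0,0,0.2,0,0,0,0],[0,0,0.4,0,0,0,0],[0,0,0.6,0,0,0,0],[0,0,0.6,0,0,0,0],[0,0,0.6,0,0,0,0],[0,0,0.6,0,0,0,0],[0,0,0.6,0,0,0,0],[0,0,0.6,0,0,0,0],[0,0,0.6,0,0,0,0],[0,0,0.6,0,0,0,0]]';python3 -c "
from h import *
state();go([.4957,-.1026,.0705],-26.4)"
```

```text
clock: 76.4
position: [0.4957, -0.1026, 0.1501]
ee_rot: [0.974, -0.228, -0.001, 0.0]
ft_force: [-0.6, 0.6, -0.3]
grip_width: 0.504
grasp_force: 0.0
clock: 77.65
position: [0.4963, -0.1028, 0.1212]
ee_rot: [0.974, -0.228, 0.0, 0.0]
ft_force: [0.2, -0.4, -0.3]
grip_width: 0.5
grasp_force: 0.0
t 77.65 pos [ 0.4963 -0.1028  0.1212] psi -26.37 tilt 0.01 F [ 0.2 -0.4 -0.3] w 0.5 gf 0.0 q [ 0.38  0.17 -0.29  1.87  0.05  1.11 -1.96]
go [ 0.4957 -0.1026  0.0705] -26.4 -> [-0.012, 0.003, 1.015, 0.0, -0.001, 0.004]
```

```bash
python3 -m pendant '[[0,0,0.3,0,0,0,0],[-0.01,0,0.6,0,0,0,0],[-0.01,0,0.8,0,0,0,0],[-0.01,0,0.95,0,0,0,0],[-0.01,0,1.02,0,0,0,0],[-0.01,0,1.02,0,0,0,0],[-0.01,0,1.02,0,0,0,-1],[-0.01,0,1.02,0,0,0,-1],[-0.01,0,1.02,0,0,0,-1],[-0.01,0,1.02,0,0,0,-1]]' 40; python3 -m pendant '[[0,0,0,0,0,0,-1],[0,0,0,0,0,0,-1],[0,0,0,0,0,-1.2,-1],[0,0,0,0,0,-2.4,-1],[0,0,0,0,0,-3.6,-1],[0,0,0,0,0,-4.8,-1],[0,0,0,0,0,-6,-1],[0,0,0,0,0,-7.2,-1],[0,0,0,0,0,-8.4,-1],[0,0,0,0,0,-9.6,-1]]';python3 -c "
from h import *
state()"; python3 -m pendant '[[0,0,0,0,0,-1,-1],[0,0,0,0,0,-1.7,-1],[0,0,0,0,0,-1.7,-1],[0,0,0,0,0,-1.7,-1],[0,0,0,0,0,-1.7,0],[0,0,0,0,0,-1.7,0],[0,0,0,0,0,-1.7,0],[0,0,-0.5,0,0,-1.7,0],[0,0,-1.2,0,0,-1.7,0],[0,0,-2,0,0,-1.7,0]]'; python3 -m pendant '[[0,-1,-1,0,0,0,0],[0,-2,-1,0,0,0,0],[0,-3,-1,0,0,0,0],[-0.5,-3,-1,0,0,0,0],[-0.5,-3,-1,0,0,0,0],[-0.5,-3,-1,0,0,0,0],[-0.5,-3,-1,0,0,0,0],[-0.5,-3,-1,0,0,0,0],[-0.5,-3,-1,0,0,0,0],[-0.5,-3,-1,0,0,0,0]]'; python3 - <<'E'
from h import *
state(); p,d=shot("top","t6",(345,190,495,310),5); P,uv=cloud("top",d,d>0)
g=P[(P[:,2]>.09)&(P[:,2]<.105)&(np.linalg.norm(P[:,:2]-[.494,-.1036],axis=1)<.04)]; print(len(g),cv2.minAreaRect(g[:,:2].astype(np.float32)) if len(g) else '')
E
```

```text
clock: 78.9
position: [0.4961, -0.1026, 0.0707]
ee_rot: [0.974, -0.228, 0.0, 0.0]
ft_force: [-1.5, 0.5, 6.2]
grip_width: 0.091
grasp_force: 42.6
clock: 80.15
position: [0.4961, -0.1023, 0.0707]
ee_rot: [0.904, 0.429, 0.0, 0.0]
ft_force: [-2.3, 0.8, 5.4]
grip_width: 0.087
grasp_force: 42.7
t 80.15 pos [ 0.4961 -0.1023  0.0707] psi 50.75 tilt 0.03 F [-2.3  0.8  5.4] w 0.087 gf 42.7 q [ 0.52  0.24 -0.45  1.91  0.12  1.01 -0.67]
clock: 81.4
position: [0.4954, -0.1024, 0.1709]
ee_rot: [0.848, 0.53, -0.0, -0.0]
ft_force: [-0.0, 0.4, -0.2]
grip_width: 0.498
grasp_force: 0.0
clock: 82.65
position: [0.3501, -0.0592, 0.2202]
ee_rot: [0.848, 0.53, -0.0, -0.0]
ft_force: [0.2, -0.4, 0.5]
grip_width: 0.503
grasp_force: 0.0
t 82.65 pos [ 0.3501 -0.0592  0.2202] psi 64.04 tilt 0.01 F [ 0.2 -0.4  0.5] w 0.503 gf 0.0 q [ 0.6  -0.28 -0.46  2.06 -0.13  1.34 -0.27]
60 ((0.4943084716796875, -0.10354175418615341), (0.029571035876870155, 0.009216141887009144), 61.497093200683594)
```

View pics/t6.png

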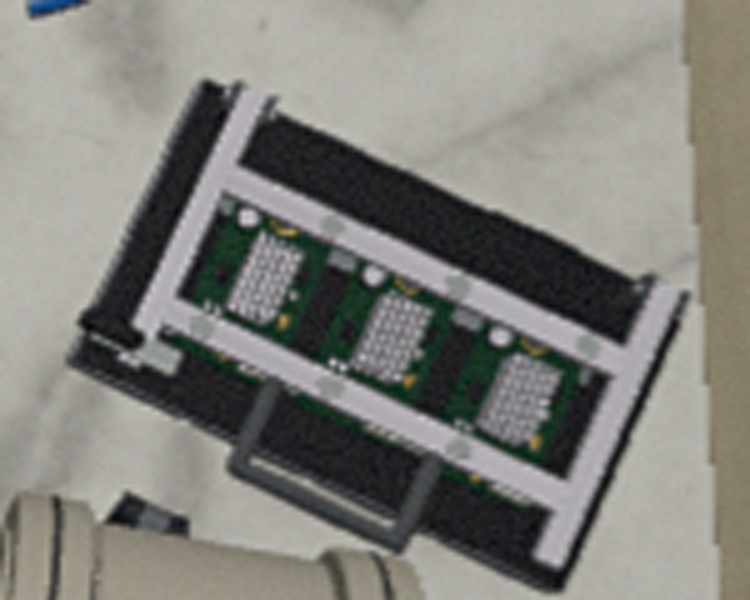

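The picture shows the frame shut over three seated boards, with the latch's arm back over the left side bar at about (150, 345), as at the start. Handing in.

```bash
python3 -c "
from workcell import manip
print(manip.hand_in())"
```

```text
the job is handed in; nothing more can be done
None
```

The job is handed in at about 83 s: the one tested board lies flat in the tray, all three waiting boards are seated on their dowels, the frame is shut and the latch is turned over it; hand-in returned no verdict.

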